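Close down the churro press for the night

ROBOT

A 6-joint arm with a two-finger parallel gripper is mounted at the origin on the work surface. World frame = base frame: x ahead of the robot, y to its left, z up, the work surface at z = 0. Lengths are in m, angles in rad, forces in N, time in s.
With the tool pointing down it reaches from about 0.35 to 0.975 m from the base axis. Payload 4.9 kg.
Tool frame: the origin (TCP) lies midway between the tips of the shut fingers; the grasp point (between the pads) lies 19 mm behind it (manip.grip_point_offset is the distance from the TCP to the grasp point, in m); z points along the fingers, y is the direction in which the jaws open and shut (so a half turn about z gives the same grasp; the last joint's range is limited). The gripper opens to 85 mm and grips with 20 to 120 N. Pads are 22 mm wide; open, the fingers measure 114 mm over their backs; the gripper's body (76 mm by 85 mm) begins 54 mm behind the grasp point. The pads swing forward as they close: fully open they stand 13 mm farther back than shut.
Start: joints at [-1.399, 0.053, 1.613, -0, 1.476, -0.119], TCP at [0.179, -0.599, 0.231] pointing down, gripper open.
Joint ranges: [-3.01, 3.01], [-1.01, 2.22], [0.06, 2.58], [-1.02, 4.17], [0.09, 2.62], [-3.14, 3.14]. Speed limits (rad/s): [2.57, 2.57, 3.14, 3.14, 3.14, 3.14].

INTERFACE

Orientations are given as a unit quaternion [w, x, y, z].
In Python, from plant import manip gives the robot as it stands. The module is installed in compiled form; this text tells all that it offers.
- The arm moves only by the tool send_rows, never from a script. Its argument "steps" is a list of rows, each a list of 6 numbers: the shift along the tool's x, y, z in m, then the turn, a rotation vector about the tool's x, y, z in degrees. In form: [[dx, dy, dz, wx, wy, wz], ...]. A call has 1 to 8 rows; each row shifts and turns the commanded pose from where the row before left it, along the tool's axes as they then stand; what a row does not reach is not made up. A row lasts 1/8 s, in which the tool goes at most 62.5 mm and 10.7 degrees, less where a joint would pass 70% of its speed; a pose out of reach is approached as far as the arm can. A call is refused whole if a number of a shift passes 0.0625 or a number of a turn 10.7, either way. A call with a gripper value outside its range is refused whole. "grip" is the opening, from 0 (shut) to 1 (fully open), set as the call begins (left out, the last holds). The fingers move at their own pace and stop on an object; the grip force is fixed at half the most. Time passes only in rows, so rows that do not move let the fingers close. It gives the time, the measured TCP pose, the force and the opening at its end, in the units of the state.
- manip.state(): the state, without advancing time (a new reading comes with each control period).
- manip.grab_frame(name): name is "scene" or "top" or "wrist"; returns the picture (384x512x3 uint8, blue, green, red); there is no depth.
- manip.get_calibration(name): a dict with "K" (3x3 intrinsics, pixels), "distortion" ([k1, k2, p1, p2, k3] as OpenCV has them; the pictures are not rectified), "R" (3x3) and "t" (3): a world point X has camera coordinates R X + t. Camera axes: x right, y down, z forward; pixel columns grow to the right and rows downward; lengths in m; the calibration is good to about 2 mm. A picture is of the moment at which its call begins: read the wrist's pose just before it. get_calibration takes no time and is no camera call; for the wrist camera it gives the pose at the moment of the call.
- manip.job_done(): hands the job in, once; it reports no verdict.
The state is a dict: "time": time; "joint_pos": joint angles; "joint_vel": joint speeds; "joint_efforts": joint torques, N m; "tool_pos": TCP position; "tool_rot": TCP orientation; "contact_force": force on the tool from outside, world axes, zero at the start; "ft_torque": the same for the moment, N m; "gripper_width": opening from 0.0 (shut) to 1.0 (fully open).
Only numpy, scipy, OpenCV 4.12 (cv2) and the standard library are available. Lean on these libraries where they do the work, as an engineer would, in place of code of your own. Each camera call takes 0.05 s, during which the arm holds its last target.

TASK

Close down the churro station for the night: wind the press's crank counter-clockwise to bring the plunger back up until the drag suddenly lets go and it is out of the barrel, but do not run it hard up against its top stop. Then draw the barrel by its handle all the way forward to the front stop of its rails, and gently cover the barrel and every sugar pot on the counter with a loose lid, each sitting seated and level. Spare lids may stay on the counter; leave the other things on it alone.

Things in the scene. Friction and masses are not known exactly. Their poses are not given: they have to be found in the camera images.
- press: Churro press, fixed. Origin: on the counter under its vertical spindle axis; z up; its own -x is the front, the way the barrel slides out. Deck 345 x 170 mm, from x -255 to +90 mm, top 40 mm above the counter, with two rails along x (14 mm high). Two posts at y +-74 mm carry the crosshead: x +-53, y +-90 mm, 185 to 247 mm above the counter. The crank turns on top of it.
- crank_axis (a point): Point on the spindle axis level with the middle of the crank's knob (284 mm above the counter): the centre of the knob's circle. Counter-clockwise seen from above winds the plunger UP, 20 mm a turn. How far down it starts varies: 2.5 to 4 turns are needed until it lets go; about one more turn after that it is hard against its top stop. The crank stays where it is left.
- crank_knob (a point): Centre of the crank's upright black knob: 22 mm across, 40 mm tall (264 to 304 mm above the counter), spins freely on its pin, 80 mm from the axis. The flat crank arm below it has its top at 263 mm. While the plunger's seal is in the barrel the knob needs some 7 to 15 N along its circle; once the seal is out this drops at once to under 2 N.
- plunger_seal (a point): Centre of the underside of the plunger's black seal (75 mm across). The barrel's mouth is 135 mm above the counter; the drag lets go at 137 mm; the top stop is at 157 mm. The steel spindle (15 mm thick) rises with the plunger and sticks up through the middle of the crank, its tip 214 mm above this point.
- barrel: Loose open steel barrel, 86 mm across, 95 mm tall, wall 4 mm, 0.35 to 0.6 kg. Origin: centre of its underside; z up. It stands on the deck between the rails under the plunger (origin 40 mm above the counter, on the spindle axis); once the plunger is out of it, it slides 175 mm along the press's -x until it meets the front stop bar. Its handle points along its own -x.
- barrel_handle (a point): Point on the barrel's handle, 145 mm from the barrel's axis and 45 mm above its underside, the place to grip it (clear of the crank above). The handle is a level straight black bar along the barrel's x, 18 mm wide (y) and 14 mm thick, from 43 to 165 mm from the axis, with an upturned end 26 mm tall beyond.
- pot1: Round open steel sugar pot with sugar lumps in it, 84 mm across (inside 77 mm), 60 mm tall, 0.4 kg, standing on the counter. Origin: centre of its underside; z up. One to three pots are there; an absent one reads None.
- pot2: Round open steel sugar pot with sugar lumps in it, 84 mm across (inside 77 mm), 60 mm tall, 0.4 kg, standing on the counter. Origin: centre of its underside; z up. One to three pots are there; an absent one reads None.
- pot3: Round open steel sugar pot with sugar lumps in it, 84 mm across (inside 77 mm), 60 mm tall, 0.4 kg, standing on the counter. Origin: centre of its underside; z up. One to three pots are there; an absent one reads None.
- lid1: Loose round steel lid, one of four alike that fit pots and barrel: flange 90 mm across, under it a bevelled locating step 69 mm across, 8 mm deep, on top an upright knob 24 mm across. Origin: centre of the step's underside; z up. Flange 8 to 12 mm, knob 12 to 36 mm above it. Seated, the flange lies on the rim, the origin 8 mm below the rim. At the start it lies on the counter, knob up; 0.1 to 0.16 kg.
- lid2: Loose round steel lid, one of four alike that fit pots and barrel: flange 90 mm across, under it a bevelled locating step 69 mm across, 8 mm deep, on top an upright knob 24 mm across. Origin: centre of the step's underside; z up. Flange 8 to 12 mm, knob 12 to 36 mm above it. Seated, the flange lies on the rim, the origin 8 mm below the rim. At the start it lies on the counter, knob up; 0.1 to 0.16 kg.
- lid3: Loose round steel lid, one of four alike that fit pots and barrel: flange 90 mm across, under it a bevelled locating step 69 mm across, 8 mm deep, on top an upright knob 24 mm across. Origin: centre of the step's underside; z up. Flange 8 to 12 mm, knob 12 to 36 mm above it. Seated, the flange lies on the rim, the origin 8 mm below the rim. At the start it lies on the counter, knob up; 0.1 to 0.16 kg.
- lid4: Loose round steel lid, one of four alike that fit pots and barrel: flange 90 mm across, under it a bevelled locating step 69 mm across, 8 mm deep, on top an upright knob 24 mm across. Origin: centre of the step's underside; z up. Flange 8 to 12 mm, knob 12 to 36 mm above it. Seated, the flange lies on the rim, the origin 8 mm below the rim. At the start it lies on the counter, knob up; 0.1 to 0.16 kg.
- coffee_cup: White mug, 62 mm tall. Not part of the job: leave it where it is. Origin: centre of its underside.
- tumbler: Glass tumbler, 95 mm tall. Not part of the job: leave it where it is. Origin: centre of its underside.
- oil_bottle: Green oil bottle, 190 mm tall. Not part of the job: leave it where it is. Origin: centre of its underside.
- salt_shaker: Steel salt shaker, 81 mm tall. Not part of the job: leave it where it is. Origin: centre of its underside.
- saucer: White saucer, 120 mm across. Not part of the job: leave it where it is. Origin: centre of its underside.
There are look-alikes about, which are no part of the job. What is shaped like the lid3 but red or turquoise is not meant.

How it is judged:
On the way, in this order (a step that is already met when the one before it is completed fails the run):
1. the plunger is wound up out of the barrel (z of plunger_seal in the frame of press above 0.136 m), for 0.2 s.
2. the barrel is drawn forward to the front stop (x of barrel in the frame of press below -0.165 m), for 0.2 s.
At the end, for the whole second after the job is handed in: The plunger's seal is above the barrel's mouth height (136 mm above the counter), the barrel is within 10 mm of its front stop, and the barrel and every pot present stand upright, each with a lid centred within 8 mm, its flange on the rim within 4 mm and level within 4 degrees, released and at rest (z of plunger_seal in the frame of press above 0.136 m and x of barrel in the frame of press below -0.165 m and ((horizontal distance between lid1 and barrel below 0.008 m and z of lid1 in the frame of barrel between 0.083 and 0.091 m and angle between lid1's own z axis and vertical below 0.07 rad and linear speed of lid1 below 0.02 m/s) or (horizontal distance between lid2 and barrel below 0.008 m and z of lid2 in the frame of barrel between 0.083 and 0.091 m and angle between lid2's own z axis and vertical below 0.07 rad and linear speed of lid2 below 0.02 m/s) or (horizontal distance between lid3 and barrel below 0.008 m and z of lid3 in the frame of barrel between 0.083 and 0.091 m and angle between lid3's own z axis and vertical below 0.07 rad and linear speed of lid3 below 0.02 m/s) or (horizontal distance between lid4 and barrel below 0.008 m and z of lid4 in the frame of barrel between 0.083 and 0.091 m and angle between lid4's own z axis and vertical below 0.07 rad and linear speed of lid4 below 0.02 m/s)) and ((horizontal distance between lid1 and pot1 below 0.008 m and z of lid1 in the frame of pot1 between 0.048 and 0.056 m and angle between lid1's own z axis and vertical below 0.07 rad and linear speed of lid1 below 0.02 m/s) or (horizontal distance between lid2 and pot1 below 0.008 m and z of lid2 in the frame of pot1 between 0.048 and 0.056 m and angle between lid2's own z axis and vertical below 0.07 rad and linear speed of lid2 below 0.02 m/s) or (horizontal distance between lid3 and pot1 below 0.008 m and z of lid3 in the frame of pot1 between 0.048 and 0.056 m and angle between lid3's own z axis and vertical below 0.07 rad and linear speed of lid3 below 0.02 m/s) or (horizontal distance between lid4 and pot1 below 0.008 m and z of lid4 in the frame of pot1 between 0.048 and 0.056 m and angle between lid4's own z axis and vertical below 0.07 rad and linear speed of lid4 below 0.02 m/s)) and ((horizontal distance between lid1 and pot2 below 0.008 m and z of lid1 in the frame of pot2 between 0.048 and 0.056 m and angle between lid1's own z axis and vertical below 0.07 rad and linear speed of lid1 below 0.02 m/s) or (horizontal distance between lid2 and pot2 below 0.008 m and z of lid2 in the frame of pot2 between 0.048 and 0.056 m and angle between lid2's own z axis and vertical below 0.07 rad and linear speed of lid2 below 0.02 m/s) or (horizontal distance between lid3 and pot2 below 0.008 m and z of lid3 in the frame of pot2 between 0.048 and 0.056 m and angle between lid3's own z axis and vertical below 0.07 rad and linear speed of lid3 below 0.02 m/s) or (horizontal distance between lid4 and pot2 below 0.008 m and z of lid4 in the frame of pot2 between 0.048 and 0.056 m and angle between lid4's own z axis and vertical below 0.07 rad and linear speed of lid4 below 0.02 m/s)) and ((horizontal distance between lid1 and pot3 below 0.008 m and z of lid1 in the frame of pot3 between 0.048 and 0.056 m and angle between lid1's own z axis and vertical below 0.07 rad and linear speed of lid1 below 0.02 m/s) or (horizontal distance between lid2 and pot3 below 0.008 m and z of lid2 in the frame of pot3 between 0.048 and 0.056 m and angle between lid2's own z axis and vertical below 0.07 rad and linear speed of lid2 below 0.02 m/s) or (horizontal distance between lid3 and pot3 below 0.008 m and z of lid3 in the frame of pot3 between 0.048 and 0.056 m and angle between lid3's own z axis and vertical below 0.07 rad and linear speed of lid3 below 0.02 m/s) or (horizontal distance between lid4 and pot3 below 0.008 m and z of lid4 in the frame of pot3 between 0.048 and 0.056 m and angle between lid4's own z axis and vertical below 0.07 rad and linear speed of lid4 below 0.02 m/s)) and angle between each of pot1, pot2, pot3, barrel's own z axis and vertical below 0.07 rad); the robot touches nothing.
It fails at once if the plunger is wound hard up against its top stop (z of plunger_seal in the frame of press above 0.1555 m).
It fails at once if a bystander on the counter is pushed away or knocked over (distance of any of coffee_cup, tumbler, oil_bottle, salt_shaker, saucer from where it was at the start of the episode above 0.04 m or angle between any of coffee_cup, tumbler, oil_bottle, salt_shaker, saucer's own z axis and vertical above 0.6 rad).
It fails at once if a lid is slammed or pressed hard on a rim (over 60 N, a fall of some 6 cm) (contact force between any of lid1, lid2, lid3, lid4 and pot1 above 60 N or contact force between any of lid1, lid2, lid3, lid4 and pot2 above 60 N or contact force between any of lid1, lid2, lid3, lid4 and pot3 above 60 N or contact force between any of lid1, lid2, lid3, lid4 and barrel above 60 N).
Of pot1, pot2, pot3 only 1 to 3 are there at a start; the rules pass over those that are not, and their reading is None.
At some moment in a run one of pot1, pot2, pot3, lid1, lid2, lid3, lid4 may be knocked a few centimetres aside while the robot is not near it.
It also fails if it takes over 210 s, if anything falls off the work surface, if the arm or the gripper's body presses on something with over 40 N, if the wrist force passes 120 N, or if a joint passes its speed limit or range.

## Working session

There is one attempt and no reset: what is moved stays moved. The work goes in short steps, Python scripts to look and compute and a tool call to move; the robot and the scene stay as the last step left them, time stands still between calls to the robot, and variables do not carry over. Pictures are saved under pics/ and viewed, and the job is handed in when it is done.

Besides the shell and the picture viewer there is one more tool, called after ">>>" by a JSON object that holds its "fn" and its "kwargs". send_rows: Moves the arm, as the interface text tells. Its arguments: {"type":"object","properties":{"steps":{"type":"array"},"grip":{"type":"number"}},"required":["steps"]}

```bash
ls; mkdir -p pics; python3 - <<'E'
from plant import manip
import cv2,numpy as np
print(manip.state())
for n in ("scene","top","wrist"):
    im=manip.grab_frame(n); cv2.imwrite(f"pics/{n}0.png",im)
    c=manip.get_calibration(n); print(n,c)
print(manip.grip_point_offset)
E
```

```text
pics
{'time': 0.0, 'joint_pos': array([-1.39900576e+00,  5.33733717e-02,  1.61429077e+00, -4.99017740e-06,
        1.47598783e+00, -1.18994880e-01]), 'joint_vel': array([ 1.86050397e-03, -5.90090267e-04,  7.96338339e-04,  7.62852753e-05,
       -1.51446892e-04, -7.53491594e-04]), 'joint_efforts': array([ 3.01898886e-03, -3.93681550e+01, -3.70175028e+01, -1.55943695e-05,
        7.03983824e-03,  4.92098096e-06]), 'tool_pos': array([ 0.17908612, -0.59814741,  0.2300547 ]), 'tool_rot': array([-1.02923643e-03,  9.89448525e-01,  1.44881179e-01, -2.96604376e-05]), 'contact_force': array([ 1.08766211, -0.23740666, -0.58395392]), 'ft_torque': array([ 0.02125293, -0.00906786, -0.03677096]), 'gripper_width': 1.0028646311073905}
scene {'K': array([[383.14038968,   0.        , 253.31464377],
       [  0.        , 383.14038968, 194.3156883 ],
       [  0.        ,   0.        ,   1.        ]]), 'distortion': array([-0.0001823,  0.       ,  0.       ,  0.       ,  0.       ]), 'R': array([[-0.58556136,  0.81057637, -0.00915648],
       [ 0.52078343,  0.36751045, -0.77053273],
       [-0.62121052, 
[... 301 characters left out ...]
    ,  0.        ,  0.        ]), 'R': array([[ 0.01211506, -0.99978597,  0.01677019],
       [-0.98564328, -0.01476494, -0.16819428],
       [ 0.16840589, -0.01449175, -0.9856112 ]]), 't': array([0.00830856, 0.60531788, 1.26183829])}
wrist {'K': array([[327.37460388,   0.        , 257.59297941],
       [  0.        , 327.37460388, 192.20144811],
       [  0.        ,   0.        ,   1.        ]]), 'distortion': array([-0.02491134,  0.        ,  0.        ,  0.        ,  0.        ]), 'R': array([[ 0.28746592, -0.95779032, -0.00102383],
       [-0.91948822, -0.27626909,  0.27967267],
       [-0.26815063, -0.07945496, -0.96009487]]), 't': array([-0.62397601, -0.03723305,  0.37846738])}
0.0187
```

View pics/scene0.png

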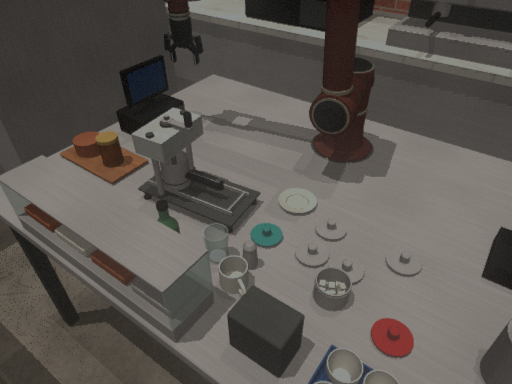

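View pics/top0.png

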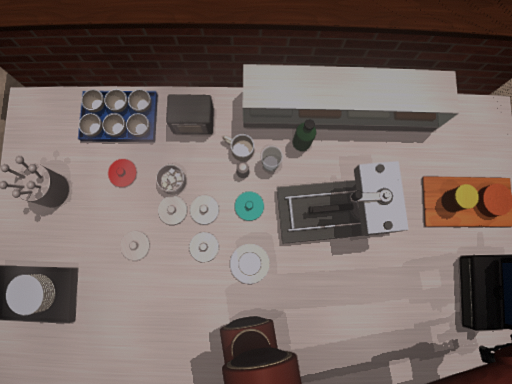

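View pics/wrist0.png

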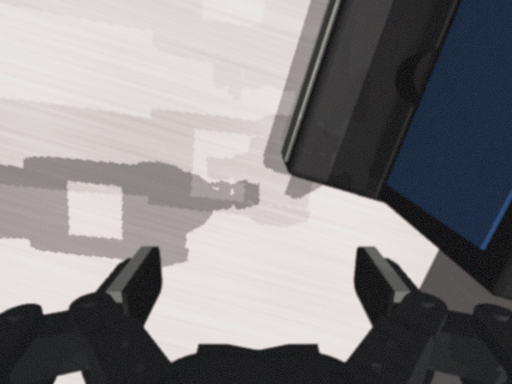

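The scene view shows the press, with its front facing world +y. There is one sugar pot near top (171,180) and four steel lids at top (172,210), (204,210), (204,247) and (135,246). The red and turquoise lids are decoys. Next I measure all of these.

```bash
cat > h.py <<'E'
from plant import manip
import cv2,numpy as np
from scipy.spatial.transform import Rotation as Rn
def proj(n,P,c=None):
    c=c or manip.get_calibration(n)
    p,_=cv2.projectPoints(np.array(P,float).reshape(-1,1,3),cv2.Rodrigues(c["R"])[0],c["t"],c["K"],c["distortion"])
    return p.reshape(-1,2)
def ray(n,uv,c=None):
    c=c or manip.get_calibration(n)
    q=cv2.undistortPoints(np.array(uv,float).reshape(-1,1,2),c["K"],c["distortion"]).reshape(-1,2)
    d=np.c_[q,np.ones(len(q))]@c["R"]; o=-c["R"].T@c["t"]
    return o,d
def onz(n,uv,z,c=None):
    o,d=ray(n,uv,c); s=(z-o[2])/d[:,2]
    return o+d*s[:,None]
def tri(n1,uv1,n2,uv2,c1=None,c2=None):
    o1,d1=ray(n1,[uv1],c1);o2,d2=ray(n2,[uv2],c2);d1=d1[0]/np.linalg.norm(d1[0]);d2=d2[0]/np.linalg.norm(d2[0])
    s=np.linalg.lstsq(np.c_[d1,-d2],o2-o1,rcond=None)[0]
    a=o1+d1*s[0];b=o2+d2*s[1];return (a+b)/2,np.linalg.norm(a-b)
def tool():
    s=manip.state();q=s["tool_rot"];return s,np.array(s["tool_pos"]),Rn.from_quat([q[1],q[2],q[3],q[0]])
E
python3 - <<'E'
import cv2
im=cv2.imread("pics/top0.png")
cv2.imwrite("pics/t_press.png",cv2.resize(im[145:260,265:425],None,fx=5,fy=5,interpolation=cv2.INTER_CUBIC))
cv2.imwrite("pics/t_lids.png",cv2.resize(im[150:290,95:285],None,fx=4,fy=4,interpolation=cv2.INTER_CUBIC))
im=cv2.imread("pics/scene0.png")
cv2.imwrite("pics/s_press.png",cv2.resize(im[95:225,125:270],None,fx=4.5,fy=4.5,interpolation=cv2.INTER_CUBIC))
E
```

```text
(no output)
```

View pics/t_press.png

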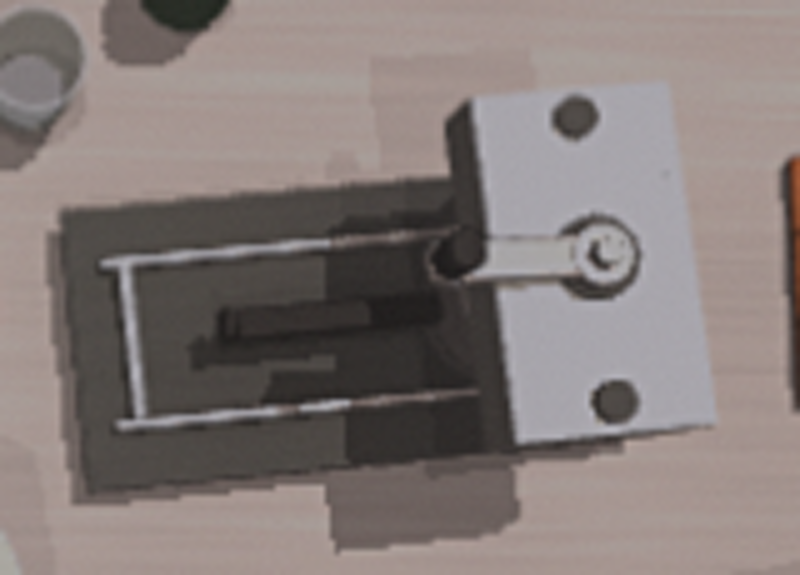

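View pics/t_lids.png

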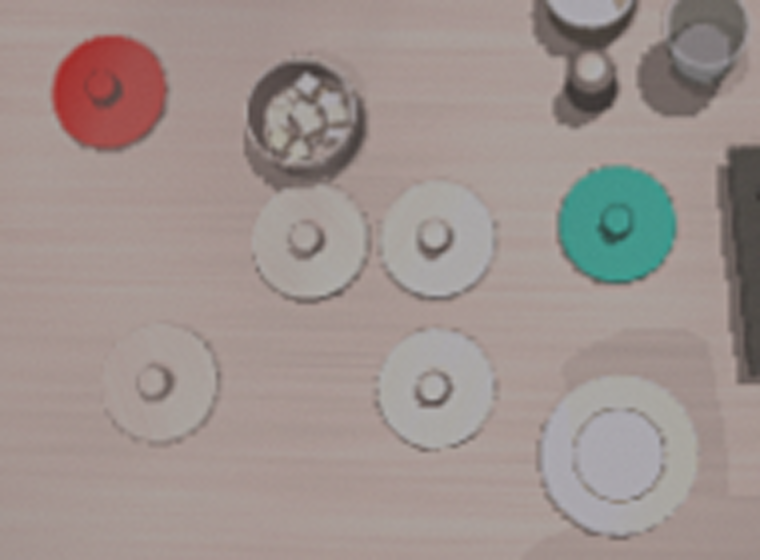

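View pics/s_press.png

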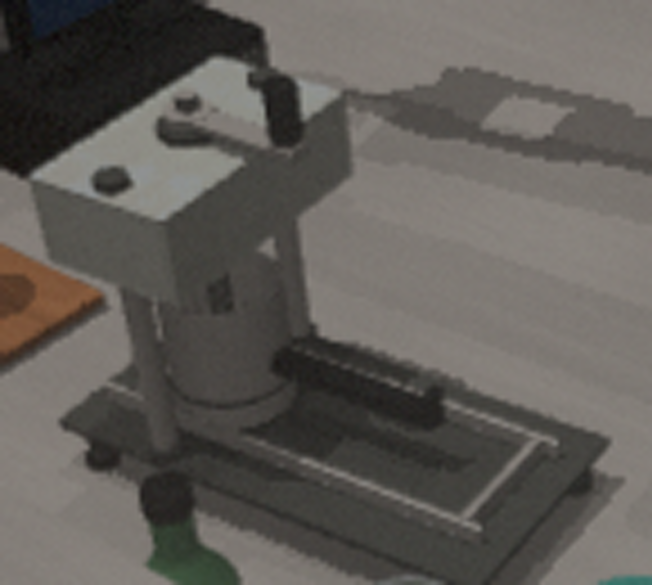

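```bash
python3 - <<'E'
from h import *
from scipy.optimize import least_squares
T=lambda p,o,f:(np.array(p,float)+.5)/f-.5+np.array(o)
ct=manip.get_calibration("top");cs=manip.get_calibration("scene")
tp=lambda *p:T(p,(265,145),5); sp=lambda *p:T(p,(125,95),4.5)
# press corners
ch=onz("top",[tp(470,98),tp(668,82),tp(718,422),tp(515,444)],.247); print(ch, ch.mean(0))
dk=onz("top",[tp(62,210),tp(85,490)],.04);print(dk)
stop=onz("top",[tp(120,265),tp(140,420)],.054);print("stop",stop)
# fit: top: front left etc. press -x -> world +y(ish)
obj=np.array([[-.053,.09,.247],[.053,.09,.247],[.053,-.09,.247],[-.053,-.09,.247],[-.255,.085,.04],[-.255,-.085,.04]])
# image up = +x world; press -x=world +y => press +y = world +x
w=np.r_[ch,dk]
def f(a,o=None):
    c,s=np.cos(a[2]),np.sin(a[2]); return (np.c_[a[0]+c*obj[:,0]-s*obj[:,1],a[1]+s*obj[:,0]+c*obj[:,1]]-w[:,:2]).ravel()
r=least_squares(f,[.6,-.2,-1.57]);print("press",r.x,r.fun.reshape(-1,2).round(4))
# scene corners of crosshead: left(35,178) , right front(350,98), near bottom... 
sc=onz("scene",[sp(35,178),sp(165,218),sp(350,98),sp(215,55)],.247);print("scene ch",sc)
print("knob",tri("top",tp(462,250),"scene",sp(283,110)))
print("spindle tip",tri("top",tp(603,250),"scene",sp(187,98)))
print("handle end", tri("top",tp(230,325),"scene",sp(432,405)))
tl=lambda *p:T(p,(95,150),4)
for nm,p in dict(A=(306,236),B=(436,234),C=(433,385),D=(154,380)).items():
    print(nm,onz("top",[tl(*p)],.036))
for nm,p in dict(A=(310,243),B=(438,240),C=(436,390),D=(161,383)).items():
    print(nm,"flange",onz("top",[tl(*p)],.012))
print("pot",onz("top",[tl(306,113)],.06))
for nm,p in dict(red=(103,87),turq=(617,220)).items(): print(nm,onz("top",[tl(*p)],.036))
print("saucer",onz("top",[tl(617,455)],.01),"shaker",onz("top",[tl(593,68)],.081))
E
```

```text
[[ 0.64031727 -0.24339932  0.247     ]
 [ 0.65097076 -0.34915845  0.247     ]
 [ 0.47350757 -0.3680261   0.247     ]
 [ 0.4616371  -0.2618675   0.247     ]] [ 0.55660817 -0.30561284  0.247     ]
[[ 0.61477978 -0.04453086  0.04      ]
 [ 0.44651494 -0.05902013  0.04      ]]
stop [[ 0.5795553  -0.07842748  0.054     ]
 [ 0.48732407 -0.09032283  0.054     ]]
press [ 0.55654218 -0.30556547 -1.46959289] [[ 0.0004 -0.0003]
 [ 0.0005 -0.    ]
 [-0.0012  0.0006]
 [ 0.     -0.0001]
 [ 0.0006  0.0012]
 [-0.0003 -0.0014]]
scene ch [[ 0.64906202 -0.34473834  0.247     ]
 [ 0.63563057 -0.24654718  0.247     ]
 [ 0.46399232 -0.25532779  0.247     ]
 [ 0.47082875 -0.37102796  0.247     ]]
knob (array([ 0.55312453, -0.22575059,  0.28753042]), np.float64(0.0028285097608909382))
spindle tip (array([ 0.55745566, -0.30263081,  0.27344651]), np.float64(0.0004971654231895295))
handle end (array([ 0.53891681, -0.13772238,  0.09538724]), np.float64(0.0012732966238468764))
A [[0.54349622 0.27318322 0.036     ]]
B [[0.54656081 0.17530496 0.036     ]]
C [[0.43379473 0.17413792 0.036     ]]
D [[0.43356292 0.3828228  0.036     ]]
A flange [[0.5410804  0.27423254 0.012     ]]
B flange [[0.54494819 0.17619297 0.012     ]]
C flange [[0.43098761 0.17430325 0.012     ]]
D flange [[0.43231942 0.38369247 0.012     ]]
pot [[0.6329615  0.27294417 0.06      ]]
red [[0.65571582 0.43516403 0.036     ]]
turq [[0.55918742 0.03961068 0.036     ]]
saucer [[0.38439457 0.03706362 0.01      ]] shaker [[0.66577432 0.05886032 0.081     ]]
```

>>> {"fn": "send_rows", "kwargs": {"steps": [[0,0,-0.02,0,0,4.2],[0,0,-0.03,0,0,4.2],[0,0,-0.03,0,0,4.2],[0,0,-0.03,0,0,4.1],[0,0,-0.01,0,0,0],[0,0,0,0,0,0]], "grip": 1.0}}

```text
time: 0.9
tool_pos: [0.1792, -0.5988, 0.3513]
tool_rot: [0.0, 1.0, 0.0, 0.0]
contact_force: [0.4, 0.3, 0.3]
gripper_width: 1.003
```

```bash
python3 - <<'E'
from h import *
s,p,R=tool();print(p,R.as_matrix().round(4),s["joint_pos"])
c=manip.get_calibration("wrist");print("cam in tool",R.inv().apply(-c["R"].T@c["t"]-p))
E
```

```text
[ 0.17921596 -0.59883226  0.35131348] [[ 1.e+00  4.e-04  1.e-04]
 [ 4.e-04 -1.e+00 -4.e-04]
 [ 1.e-04  4.e-04 -1.e+00]] [-1.39898645e+00  9.57703879e-03  1.45997582e+00 -9.05644500e-06
  1.67160140e+00  1.71436719e-01]
cam in tool [ 0.0704535  -0.00024551 -0.14279196]
```

>>> {"fn": "send_rows", "kwargs": {"steps": [[0.03,-0.04,0,0,0,0],[0.045,-0.055,0,0,0,0],[0.045,-0.055,0,0,0,0],[0.045,-0.055,0,0,0,0],[0.045,-0.055,0,0,0,0],[0.045,-0.055,0,0,0,0],[0.035,-0.045,0,0,0,0],[0,-0.014,0,0,0,0]]}}

```text
time: 1.9
tool_pos: [0.4433, -0.2551, 0.3488]
tool_rot: [-0.001, 1.0, 0.002, -0.001]
contact_force: [0.9, -0.6, 0.0]
gripper_width: 1.0
```

```bash
python3 - <<'E'
from h import *
s,p,R=tool();print(p,s["joint_pos"])
c=manip.get_calibration("wrist");im=manip.grab_frame("wrist");cv2.imwrite("pics/w1.png",im)
for P in ([.553,-.225,.304],[.5563,-.305,.2735]): 
    print(proj("wrist",[P],c))
E
```

```text
[ 0.44327427 -0.25514593  0.34884   ] [-6.68090333e-01 -2.60655476e-01  1.71089987e+00  4.03756846e-04
  1.69514222e+00  8.98201027e-01]
[[201.15562714  18.35587632]]
[[341.16093831  24.71592408]]
```

View pics/w1.png

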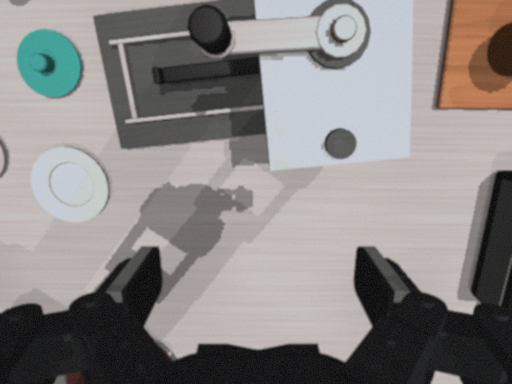

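```bash
python3 - <<'E'
from h import *
print(onz("wrist",[(208,26)],.304),onz("wrist",[(344,27)],.2735), manip.state()["tool_pos"])
E
```

```text
[[ 0.54876149 -0.22829083  0.304     ]] [[ 0.55439417 -0.30683586  0.2735    ]] [ 0.44257103 -0.25498732  0.34923938]
```

>>> {"fn": "send_rows", "kwargs": {"steps": [[0.03,-0.01,0,0,0,0],[0.04,-0.01,0,0,0,0],[0.03,-0.0085,0,0,0,0],[0.0085,0,0,0,0,0],[0,0,0,0,0,0]]}}

```text
time: 2.58
tool_pos: [0.5502, -0.2305, 0.3502]
tool_rot: [-0.0, 1.0, -0.001, -0.001]
contact_force: [-0.5, -0.7, -0.7]
gripper_width: 1.0
```

```bash
python3 - <<'E'
from h import *
s,p,R=tool();print(p,R.as_matrix().round(4))
c=manip.get_calibration("wrist");im=manip.grab_frame("wrist");cv2.imwrite("pics/w2.png",im)
E
```

```text
[ 0.55016575 -0.2305165   0.35024183] [[ 1.0e+00 -1.5e-03 -2.0e-03]
 [-1.5e-03 -1.0e+00  5.0e-04]
 [-2.0e-03 -5.0e-04 -1.0e+00]]
```

View pics/w2.png

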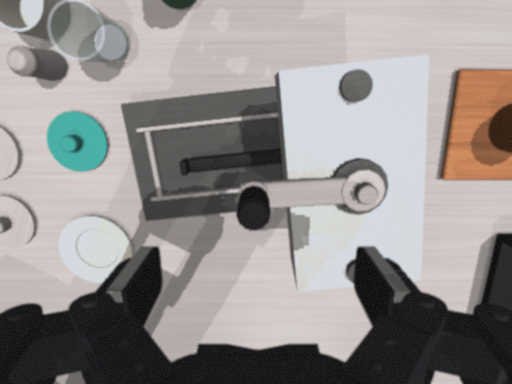

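```bash
python3 - <<'E'
from h import *
print(onz("wrist",[(253,211)],.304),onz("wrist",[(367,194)],.2735), manip.state()["tool_pos"])
print(tri("top",((603.5)/5-.5+265,250.5/5-.5+145),"wrist",(367,194)))
E
```

```text
[[ 0.55311791 -0.22759392  0.304     ]] [[ 0.55478643 -0.30733321  0.2735    ]] [ 0.54990438 -0.23052854  0.35069722]
(array([ 0.55660109, -0.30289696,  0.27939973]), np.float64(0.004491326241456364))
```

>>> {"fn": "send_rows", "kwargs": {"steps": [[0.002,-0.0035,0.02,0,0,0],[0,0,0.03,0,0,0],[0,0,0.02,0,0,0],[0,0,0.01,0,0,0],[0,0,0,0,0,0]]}}

```text
time: 3.25
tool_pos: [0.5525, -0.226, 0.2705]
tool_rot: [-0.0, 1.0, -0.0, -0.001]
contact_force: [0.6, 0.0, 0.5]
gripper_width: 1.001
```

>>> {"fn": "send_rows", "kwargs": {"steps": [[0,0,0,0,0,0],[0,0,0,0,0,0],[0,0,0,0,0,0],[0,0,0,0,0,0],[0,0,0,0,0,0]], "grip": 0}}

```text
time: 3.88
tool_pos: [0.5531, -0.2274, 0.2723]
tool_rot: [0.001, 1.0, -0.001, 0.001]
contact_force: [0.3, -6.2, 1.7]
gripper_width: 0.237
```

```bash
python3 - <<'E'
from h import *
s,p,R=tool();print(p,s["gripper_width"],s["contact_force"],R.as_matrix().round(4))
A=np.array([.5555,-.3062]);th0=np.degrees(np.arctan2(*(p[:2]-A)[::-1]));print(th0,np.linalg.norm(p[:2]-A))
im=manip.grab_frame("wrist");cv2.imwrite("pics/w3.png",im)
# full table for 15 deg steps from th0, tool coords (dx, -dy)
a=np.radians(93+15*np.arange(25));P=.08*np.c_[np.cos(a),-np.sin(a)];print((np.diff(P,axis=0)*1000).round(1).tolist())
E
```

```text
[ 0.55314392 -0.22740438  0.2722971 ] 0.23718209025257425 [ 0.27893995 -6.21852533  1.74048544] [[ 1.     -0.0013  0.0015]
 [-0.0013 -1.     -0.003 ]
 [ 0.0015  0.003  -1.    ]]
91.71269759916781 0.07883083755862068
[[-20.5, 3.8], [-18.8, 9.0], [-15.9, 13.6], [-11.8, 17.2], [-7.0, 19.7], [-1.6, 20.8], [3.8, 20.5], [9.0, 18.8], [13.6, 15.9], [17.2, 11.8], [19.7, 7.0], [20.8, 1.6], [20.5, -3.8], [18.8, -9.0], [15.9, -13.6], [11.8, -17.2], [7.0, -19.7], [1.6, -20.8], [-3.8, -20.5], [-9.0, -18.8], [-13.6, -15.9], [-17.2, -11.8], [-19.7, -7.0], [-20.8, -1.6]]
```

View pics/w3.png

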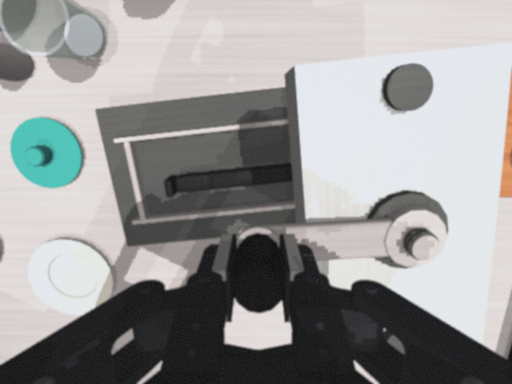

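The knob is held between the pads at (258,270). I'll wind the first third of a turn.

>>> {"fn": "send_rows", "kwargs": {"steps": [[-0.0205,0.0038,0,0,0,0],[-0.0188,0.009,0,0,0,0],[-0.0159,0.0136,0,0,0,0],[-0.0118,0.0172,0,0,0,0]]}}

```text
time: 4.42
tool_pos: [0.4874, -0.2691, 0.2723]
tool_rot: [-0.001, 1.0, 0.0, 0.003]
contact_force: [11.0, -0.0, -0.4]
gripper_width: 0.233
```

```bash
cat > chk.py <<'E'
from h import *
s,p,R=tool();A=np.array([.5555,-.3062]);d=p[:2]-A
a=np.degrees(np.arctan2(d[1],d[0]));u=d/np.linalg.norm(d);F=s["contact_force"][:2]
print(p.round(4),"ang",a.round(1),"r",np.linalg.norm(d).round(4),"Frad",(F@u).round(1),"Ftan(ccw)",(F@[-u[1],u[0]]).round(1),"t",s["time"],R.as_rotvec().round(3),s["joint_pos"].round(2))
E
python3 chk.py
```

```text
[ 0.4874 -0.2691  0.2723] ang 151.4 r 0.0775 Frad -9.7 Ftan(ccw) -5.3 t 4.425 [-3.14e+00 -1.00e-03 -1.00e-02] [-0.64 -0.13  1.73  0.    1.55  0.93]
```

>>> {"fn": "send_rows", "kwargs": {"steps": [[-0.007,0.0197,0,0,0,0],[-0.0016,0.0208,0,0,0,0],[0.0038,0.0205,0,0,0,0],[0.009,0.0188,0,0,0,0],[0.0136,0.0159,0,0,0,0],[0.0172,0.0118,0,0,0,0],[0.0197,0.007,0,0,0,0],[0.0208,0.0016,0,0,0,0]]}}

```text
time: 5.42
tool_pos: [0.5608, -0.3874, 0.2722]
tool_rot: [0.0, 1.0, -0.001, -0.001]
contact_force: [-4.5, 2.8, 7.7]
gripper_width: 0.235
```

```bash
python3 chk.py
```

```text
[ 0.5608 -0.3874  0.2722] ang -86.3 r 0.0814 Frad -3.1 Ftan(ccw) -4.3 t 5.425 [ 3.141e+00 -3.000e-03 -4.000e-03] [-0.71  0.16  1.42 -0.    1.55  0.86]
```

>>> {"fn": "send_rows", "kwargs": {"steps": [[0.0205,-0.0038,0,0,0,0],[0.0188,-0.009,0,0,0,0],[0.0159,-0.0136,0,0,0,0],[0.0118,-0.0172,0,0,0,0],[0.007,-0.0197,0,0,0,0],[0.0016,-0.0208,0,0,0,0],[-0.0038,-0.0205,0,0,0,0],[-0.009,-0.0188,0,0,0,0]]}}

```text
time: 6.42
tool_pos: [0.6246, -0.2632, 0.2723]
tool_rot: [0.002, 1.0, -0.0, 0.001]
contact_force: [-1.3, -5.8, 5.1]
gripper_width: 0.236
```

```bash
python3 chk.py
```

```text
[ 0.6246 -0.2632  0.2723] ang 31.9 r 0.0814 Frad -4.2 Ftan(ccw) -4.2 t 6.425 [ 3.138e+00 -2.000e-03  3.000e-03] [-0.51  0.15  1.44 -0.    1.55  1.06]
```

>>> {"fn": "send_rows", "kwargs": {"steps": [[-0.0136,-0.0159,0,0,0,0],[-0.0172,-0.0118,0,0,0,0],[-0.0197,-0.007,0,0,0,0],[-0.0208,-0.0016,0,0,0,0],[-0.0205,0.0038,0,0,0,0],[-0.0188,0.009,0,0,0,0],[-0.0159,0.0136,0,0,0,0],[-0.0118,0.0172,0,0,0,0]]}}

```text
time: 7.42
tool_pos: [0.4872, -0.2693, 0.2723]
tool_rot: [-0.0, 1.0, 0.0, 0.003]
contact_force: [10.6, -1.4, 1.8]
gripper_width: 0.232
```

```bash
python3 chk.py
```

```text
[ 0.4872 -0.2693  0.2723] ang 151.6 r 0.0776 Frad -10.0 Ftan(ccw) -3.9 t 7.425 [-3.141e+00 -1.000e-03 -9.000e-03] [-0.64 -0.13  1.73  0.    1.54  0.93]
```

>>> {"fn": "send_rows", "kwargs": {"steps": [[-0.007,0.0197,0,0,0,0],[-0.0016,0.0208,0,0,0,0],[0.0038,0.0205,0,0,0,0],[0.009,0.0188,0,0,0,0],[0.0136,0.0159,0,0,0,0],[0.0172,0.0118,0,0,0,0],[0.0197,0.007,0,0,0,0],[0.0208,0.0016,0,0,0,0]]}}

```text
time: 8.43
tool_pos: [0.5605, -0.3873, 0.2722]
tool_rot: [0.001, 1.0, -0.001, -0.001]
contact_force: [-4.4, -0.2, 7.7]
gripper_width: 0.239
```

```bash
python3 chk.py; python3 - <<'E'
from h import *
im=manip.grab_frame("scene");cv2.imwrite("pics/s4.png",cv2.resize(im[60:225,125:270],None,fx=4.0,fy=4.0,interpolation=cv2.INTER_CUBIC))
E
```

```text
[ 0.5605 -0.3873  0.2722] ang -86.5 r 0.0813 Frad -0.1 Ftan(ccw) -4.4 t 8.425 [ 3.14  -0.004 -0.004] [-0.71  0.16  1.43 -0.    1.55  0.86]
```

View pics/s4.png

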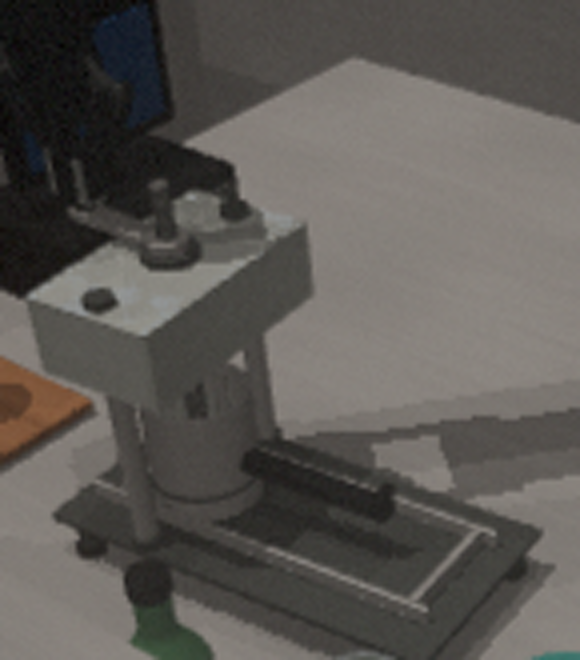

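```bash
python3 - <<'E'
from h import *
for (u,v,ox,oy,f) in [(187,98,125,95,4.5),(160,184,125,60,4)]:
    px=np.array([(u+.5)/f-.5+ox,(v+.5)/f-.5+oy])
    zs=np.arange(.25,.38,.001);pp=proj("scene",np.c_[np.full_like(zs,.5563),np.full_like(zs,-.3055),zs])
    d=np.linalg.norm(pp-px,axis=1);print(zs[d.argmin()],d.min())
E
```

```text
0.272 0.2604528542399784
0.30500000000000005 0.5858582116575319
```

>>> {"fn": "send_rows", "kwargs": {"steps": [[0.0205,-0.0038,0,0,0,0],[0.0188,-0.009,0,0,0,0],[0.0159,-0.0136,0,0,0,0],[0.0118,-0.0172,0,0,0,0],[0.007,-0.0197,0,0,0,0],[0.0016,-0.0208,0,0,0,0],[-0.0038,-0.0205,0,0,0,0],[-0.009,-0.0188,0,0,0,0]]}}

```text
time: 9.48
tool_pos: [0.6247, -0.2632, 0.2723]
tool_rot: [0.002, 1.0, -0.0, 0.001]
contact_force: [-1.1, -6.1, 5.7]
gripper_width: 0.231
```

>>> {"fn": "send_rows", "kwargs": {"steps": [[-0.0136,-0.0159,0,0,0,0],[-0.0172,-0.0118,0,0,0,0],[-0.0197,-0.007,0,0,0,0],[-0.0208,-0.0016,0,0,0,0],[-0.0205,0.0038,0,0,0,0],[-0.0188,0.009,0,0,0,0],[-0.0159,0.0136,0,0,0,0],[-0.0118,0.0172,0,0,0,0]]}}

```text
time: 10.48
tool_pos: [0.4872, -0.2694, 0.2723]
tool_rot: [-0.0, 1.0, 0.0, 0.003]
contact_force: [10.4, 0.1, 3.2]
gripper_width: 0.232
```

```bash
python3 chk.py
```

```text
[ 0.4872 -0.2694  0.2723] ang 151.7 r 0.0776 Frad -9.1 Ftan(ccw) -5.1 t 10.475 [-3.141e+00 -1.000e-03 -9.000e-03] [-0.64 -0.13  1.73  0.    1.55  0.93]
```

>>> {"fn": "send_rows", "kwargs": {"steps": [[-0.007,0.0197,0,0,0,0],[-0.0016,0.0208,0,0,0,0],[0.0038,0.0205,0,0,0,0],[0.009,0.0188,0,0,0,0],[0.0136,0.0159,0,0,0,0],[0.0172,0.0118,0,0,0,0],[0.0197,0.007,0,0,0,0],[0.0208,0.0016,0,0,0,0]]}}

```text
time: 11.48
tool_pos: [0.5604, -0.3873, 0.2722]
tool_rot: [0.001, 1.0, -0.001, -0.001]
contact_force: [-5.7, -0.1, 7.6]
gripper_width: 0.236
```

```bash
python3 chk.py
```

```text
[ 0.5604 -0.3873  0.2722] ang -86.5 r 0.0813 Frad -0.3 Ftan(ccw) -5.7 t 11.475 [ 3.14  -0.004 -0.004] [-0.71  0.16  1.43 -0.    1.55  0.86]
```

>>> {"fn": "send_rows", "kwargs": {"steps": [[0.0205,-0.0038,0,0,0,0],[0.0188,-0.009,0,0,0,0],[0.0159,-0.0136,0,0,0,0],[0.0118,-0.0172,0,0,0,0],[0.007,-0.0197,0,0,0,0],[0.0016,-0.0208,0,0,0,0],[-0.0038,-0.0205,0,0,0,0],[-0.009,-0.0188,0,0,0,0]]}}

```text
time: 12.48
tool_pos: [0.6246, -0.2631, 0.2723]
tool_rot: [0.002, 1.0, -0.0, 0.001]
contact_force: [-1.3, -7.2, 5.3]
gripper_width: 0.235
```

```bash
python3 chk.py
```

```text
[ 0.6246 -0.2631  0.2723] ang 31.9 r 0.0814 Frad -4.9 Ftan(ccw) -5.4 t 12.475 [ 3.138e+00 -2.000e-03  3.000e-03] [-0.51  0.15  1.44 -0.    1.55  1.06]
```

>>> {"fn": "send_rows", "kwargs": {"steps": [[-0.0136,-0.0159,0,0,0,0],[-0.0172,-0.0118,0,0,0,0],[-0.0197,-0.007,0,0,0,0],[-0.0208,-0.0016,0,0,0,0],[-0.0205,0.0038,0,0,0,0],[-0.0188,0.009,0,0,0,0],[-0.0159,0.0136,0,0,0,0],[-0.0118,0.0172,0,0,0,0]]}}

```text
time: 13.48
tool_pos: [0.4872, -0.2694, 0.2723]
tool_rot: [-0.0, 1.0, 0.0, 0.003]
contact_force: [10.1, 0.1, 2.8]
gripper_width: 0.242
```

```bash
python3 chk.py
```

```text
[ 0.4872 -0.2694  0.2723] ang 151.7 r 0.0776 Frad -8.8 Ftan(ccw) -4.8 t 13.475 [-3.141e+00 -1.000e-03 -9.000e-03] [-0.64 -0.13  1.73  0.    1.54  0.93]
```

>>> {"fn": "send_rows", "kwargs": {"steps": [[-0.007,0.0197,0,0,0,0],[-0.0016,0.0208,0,0,0,0],[0.0038,0.0205,0,0,0,0],[0.009,0.0188,0,0,0,0],[0.0136,0.0159,0,0,0,0],[0.0172,0.0118,0,0,0,0],[0.0197,0.007,0,0,0,0],[0.0208,0.0016,0,0,0,0]]}}

```text
time: 14.48
tool_pos: [0.5604, -0.3873, 0.2723]
tool_rot: [0.001, 1.0, -0.001, -0.001]
contact_force: [-4.1, -0.2, 8.2]
gripper_width: 0.239
```

```bash
python3 chk.py; python3 - <<'E'
from h import *
im=manip.grab_frame("scene");cv2.imwrite("pics/s5.png",cv2.resize(im[60:225,125:270],None,fx=4.0,fy=4.0,interpolation=cv2.INTER_CUBIC))
E
```

```text
[ 0.5604 -0.3873  0.2723] ang -86.6 r 0.0813 Frad -0.1 Ftan(ccw) -4.1 t 14.475 [ 3.14  -0.004 -0.004] [-0.71  0.16  1.43 -0.    1.55  0.86]
```

View pics/s5.png

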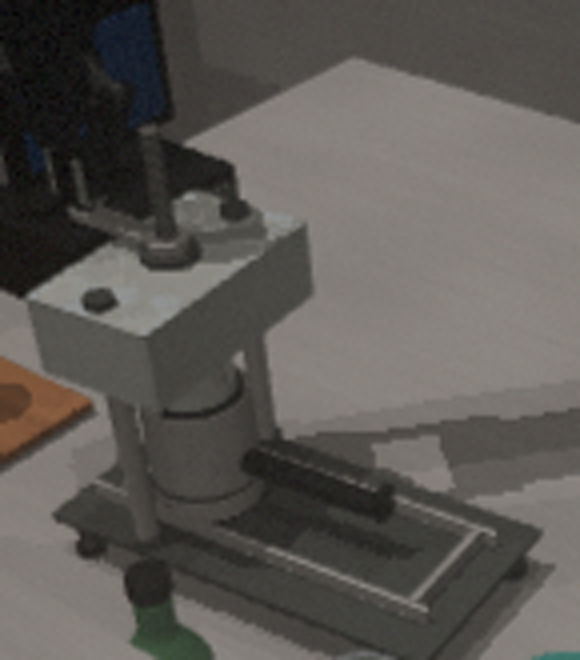

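```bash
cat > tip.py <<'E'
from h import *
import sys
u,v=map(float,sys.argv[1:3]);px=np.array([(u+.5)/4-.5+125,(v+.5)/4-.5+60])
zs=np.arange(.25,.40,.0005);pp=proj("scene",np.c_[np.full_like(zs,.5563),np.full_like(zs,-.3055),zs])
d=np.linalg.norm(pp-px,axis=1);print("seal",zs[d.argmin()]-.214,d.min())
print("mouth",(proj("scene",[[.5563,-.3055,.135]])-[125,60]+.5)*4-.5)
E
python3 tip.py 150 128;python3 tip.py 150 126
```

```text
seal 0.1310000000000001 0.47335555872395896
mouth [[193.2341946  390.86149618]]
seal 0.1325000000000001 0.5528215970532872
mouth [[193.2341946  390.86149618]]
```

>>> {"fn": "send_rows", "kwargs": {"steps": [[0.0205,-0.0038,0,0,0,0],[0.0188,-0.009,0,0,0,0],[0.0159,-0.0136,0,0,0,0],[0.0118,-0.0172,0,0,0,0]]}}

```text
time: 15.02
tool_pos: [0.6288, -0.3442, 0.2723]
tool_rot: [0.002, 1.0, -0.001, 0.001]
contact_force: [-1.0, -4.5, 5.3]
gripper_width: 0.233
```

```bash
python3 chk.py
```

```text
[ 0.6288 -0.3442  0.2723] ang -27.4 r 0.0826 Frad 1.2 Ftan(ccw) -4.5 t 15.025 [ 3.137e+00 -3.000e-03  2.000e-03] [-0.6   0.24  1.33 -0.    1.56  0.97]
```

>>> {"fn": "send_rows", "kwargs": {"steps": [[0.007,-0.0197,0,0,0,0],[0.0016,-0.0208,0,0,0,0],[-0.0038,-0.0205,0,0,0,0],[-0.009,-0.0188,0,0,0,0]]}}

```text
time: 15.52
tool_pos: [0.6245, -0.263, 0.2723]
tool_rot: [0.002, 1.0, -0.0, 0.001]
contact_force: [-0.7, -6.3, 5.8]
gripper_width: 0.235
```

```bash
python3 chk.py
```

```text
[ 0.6245 -0.263   0.2723] ang 32.0 r 0.0814 Frad -4.0 Ftan(ccw) -5.0 t 15.525 [ 3.138e+00 -2.000e-03  3.000e-03] [-0.51  0.15  1.44 -0.    1.55  1.06]
```

>>> {"fn": "send_rows", "kwargs": {"steps": [[-0.0136,-0.0159,0,0,0,0],[-0.0172,-0.0118,0,0,0,0],[-0.0197,-0.007,0,0,0,0],[-0.0208,-0.0016,0,0,0,0]]}}

```text
time: 16.02
tool_pos: [0.5526, -0.2273, 0.2723]
tool_rot: [0.002, 1.0, -0.0, 0.001]
contact_force: [1.7, -10.3, 5.3]
gripper_width: 0.238
```

```bash
python3 chk.py; python3 - <<'E'
from h import *
im=manip.grab_frame("scene");cv2.imwrite("pics/s6.png",cv2.resize(im[60:225,125:270],None,fx=4.0,fy=4.0,interpolation=cv2.INTER_CUBIC))
E
```

```text
[ 0.5526 -0.2273  0.2723] ang 92.1 r 0.0789 Frad -10.3 Ftan(ccw) -1.3 t 16.025 [ 3.137e+00 -1.000e-03  3.000e-03] [-0.51 -0.04  1.63 -0.    1.54  1.06]
```

View pics/s6.png

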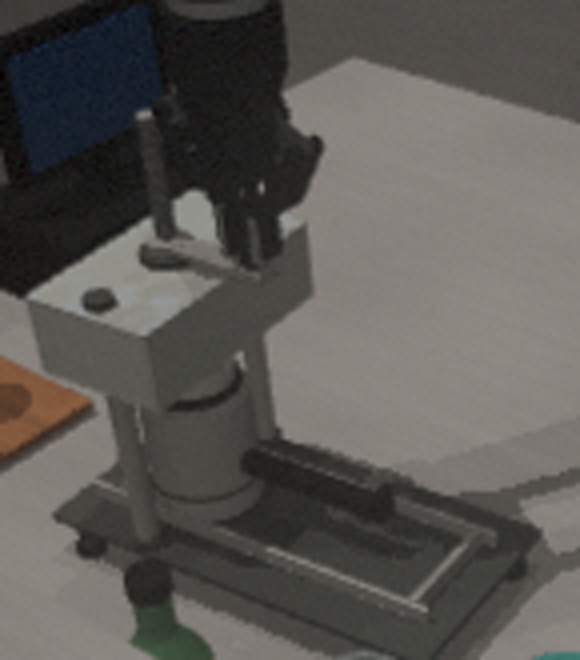

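```bash
python3 tip.py 146 113
```

```text
seal 0.1420000000000001 0.11983595640223543
mouth [[193.2341946  390.86149618]]
```

>>> {"fn": "send_rows", "kwargs": {"steps": [[-0.0205,0.0038,0,0,0,0],[-0.0188,0.009,0,0,0,0],[-0.0159,0.0136,0,0,0,0],[-0.0118,0.0172,0,0,0,0]]}}

```text
time: 16.58
tool_pos: [0.4868, -0.2702, 0.2723]
tool_rot: [0.001, 1.0, -0.0, 0.003]
contact_force: [9.1, -3.1, 1.9]
gripper_width: 0.241
```

```bash
python3 chk.py; python3 - <<'E'
from h import *
im=manip.grab_frame("scene");cv2.imwrite("pics/s7.png",cv2.resize(im[60:225,125:270],None,fx=4.0,fy=4.0,interpolation=cv2.INTER_CUBIC))
E
```

```text
[ 0.4868 -0.2702  0.2723] ang 152.3 r 0.0776 Frad -9.5 Ftan(ccw) -1.5 t 16.575 [ 3.14  -0.     0.008] [-0.64 -0.13  1.73  0.    1.54  0.93]
```

View pics/s7.png

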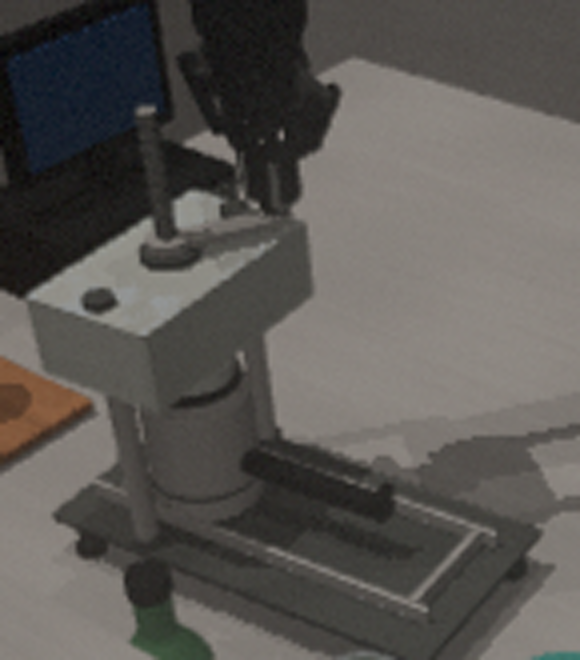

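>>> {"fn": "send_rows", "kwargs": {"steps": [[0,0,0,0,0,0],[0,0,0,0,0,0],[0,0,0,0,0,0],[0,0,-0.03,0,0,0],[0,0,-0.05,0,0,0],[0,0,-0.02,0,0,0],[0,0,0,0,0,0]], "grip": 1}}

```text
time: 17.5
tool_pos: [0.4863, -0.2698, 0.3727]
tool_rot: [0.001, 1.0, -0.0, 0.001]
contact_force: [-0.9, -0.6, -1.5]
gripper_width: 0.999
```

>>> {"fn": "send_rows", "kwargs": {"steps": [[0.02,-0.04,0,0,0,0],[0.02,-0.05,0,0,0,0],[0.014,-0.019,0,0,0,0],[0,0,0,0,0,-10.6],[0,0,0,0,0,-10.6],[0,0,0,0,0,-10.6],[0,0,0,0,0,-10.6],[0,0,0,0,0,-10.6]]}}

```text
time: 18.5
tool_pos: [0.5391, -0.1603, 0.3678]
tool_rot: [-0.002, 0.894, 0.449, -0.002]
contact_force: [0.1, -0.5, 0.1]
gripper_width: 0.999
```

>>> {"fn": "send_rows", "kwargs": {"steps": [[0,0,0,0,0,-10.6],[0,0,0,0,0,-10.6],[0,0,0,0,0,-10.6],[0,0,0,0,0,-10.6],[0,0,0,0,0,0],[0,0,0,0,0,0]]}}

```text
time: 19.25
tool_pos: [0.5395, -0.1605, 0.3697]
tool_rot: [-0.001, 0.674, 0.739, -0.0]
contact_force: [0.1, -0.4, 0.3]
gripper_width: 1.001
```

```bash
python3 - <<'E'
from h import *
s,p,R=tool();M=R.as_matrix();print(p,"tool x ang",np.degrees(np.arctan2(M[1,0],M[0,0])),s["joint_pos"],s["gripper_width"])
im=manip.grab_frame("wrist");cv2.imwrite("pics/w8.png",im)
im=manip.grab_frame("top");cv2.imwrite("pics/t8.png",im)
d=R.inv().apply(np.array([.5414,-.1617,.085])-p);print("to handle in tool",d)
E
```

```text
[ 0.53952823 -0.1605249   0.36966694] tool x ang 95.2153455229367 [-4.21405435e-01 -1.37821695e-01  1.57110363e+00  3.27123814e-05
  1.71078150e+00 -5.12427187e-01] 1.0009918997547054
to handle in tool [-0.00169326  0.00236569  0.28466065]
```

View pics/w8.png

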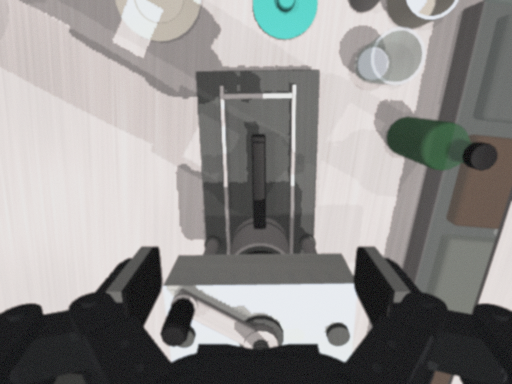

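View pics/t8.png

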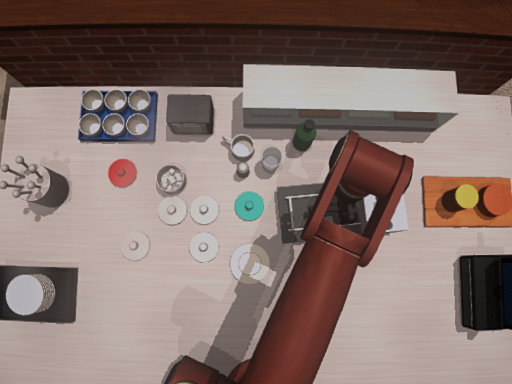

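```bash
python3 - <<'E'
from h import *
for uv,z in (((259,136),.111),((259,145),.092),((260,220),.092)): 
    w=onz("wrist",[uv],z)[0];print(w,np.hypot(*(w[:2]-[.556,-.306])))
# expected line
print(proj("wrist",[[.556-.101*r,-.306+.995*r,.092] for r in (.06,.145,.165)]))
E
```

```text
[ 0.53831914 -0.13519515  0.111     ] 0.17171753061816492
[ 0.53966761 -0.14880513  0.092     ] 0.1580410523985824
[ 0.55071327 -0.25132589  0.092     ] 0.05492911206242465
[[259.78574298 216.53380586]
 [259.3602574  155.02540308]
 [259.2526851  139.55589477]]
```

>>> {"fn": "send_rows", "kwargs": {"steps": [[-0.002,0.002,0.03,0,0,0],[0,0,0.04,0,0,0],[0,0,0.045,0,0,0],[0,0,0.045,0,0,0],[0,0,0.045,0,0,0],[0,0,0.035,0,0,0],[0,0,0.02,0,0,0],[0,0,0,0,0,0]]}}

```text
time: 20.35
tool_pos: [0.5412, -0.1622, 0.1099]
tool_rot: [-0.001, 0.673, 0.739, -0.0]
contact_force: [-1.7, 0.2, -0.0]
gripper_width: 1.002
```

```bash
python3 - <<'E'
from h import *
s,p,R=tool();print(p,s["contact_force"])
im=manip.grab_frame("wrist");cv2.imwrite("pics/w9.png",im)
d=R.inv().apply(np.array([.5414,-.1617,.068])-p);print("to handle in tool",d)
E
```

```text
[ 0.54117072 -0.16216343  0.10987484] [-1.68398177  0.21942502 -0.0411461 ]
to handle in tool [0.00037784 0.00038138 0.04187459]
```

View pics/w9.png

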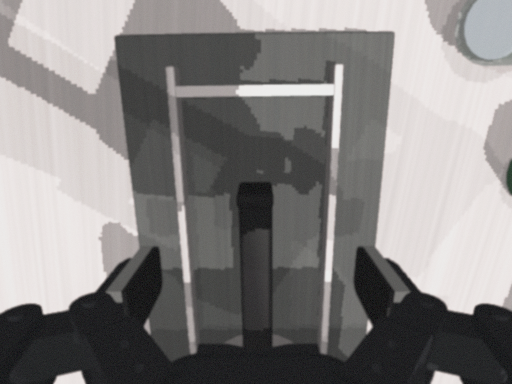

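>>> {"fn": "send_rows", "kwargs": {"steps": [[0,0,0.02,0,0,0],[0,0,0.017,0,0,0],[0,0,0.005,0,0,0],[0,0,0,0,0,0]]}}

```text
time: 20.9
tool_pos: [0.5417, -0.1623, 0.0686]
tool_rot: [-0.001, 0.673, 0.739, -0.0]
contact_force: [0.6, -0.1, 0.5]
gripper_width: 0.997
```

>>> {"fn": "send_rows", "kwargs": {"steps": [[0,0,0,0,0,0],[0,0,0,0,0,0],[0,0,0,0,0,0],[0,0,0,0,0,0],[0,0,0,0,0,0],[0,0,0,0,0,0]], "grip": 0}}

```text
time: 21.65
tool_pos: [0.5421, -0.1625, 0.0695]
tool_rot: [0.0, 0.673, 0.739, 0.0]
contact_force: [-0.8, 0.8, 2.0]
gripper_width: 0.194
```

>>> {"fn": "send_rows", "kwargs": {"steps": [[0.01,0,0,0,0,0],[0.02,0,0,0,0,0],[0.025,-0.0005,0,0,0,0],[0.025,0,0,0,0,0],[0.025,-0.0005,0,0,0,0],[0.025,0,0,0,0,0],[0.02,-0.0005,0,0,0,0],[0.01,0,0,0,0,0]]}}

```text
time: 22.65
tool_pos: [0.5253, -0.0021, 0.0693]
tool_rot: [0.0, 0.673, 0.74, -0.0]
contact_force: [0.5, -2.1, 0.4]
gripper_width: 0.195
```

>>> {"fn": "send_rows", "kwargs": {"steps": [[0.006,0,0,0,0,0],[0.004,0,0,0,0,0],[0.003,0,0,0,0,0],[0.002,0,0,0,0,0],[0,0,0,0,0,0]]}}

```text
time: 23.28
tool_pos: [0.5242, 0.0116, 0.0693]
tool_rot: [-0.0, 0.673, 0.739, 0.0]
contact_force: [-0.4, -2.0, 0.9]
gripper_width: 0.197
```

```bash
python3 - <<'E'
from h import *
s,p,R=tool();print(p,s["contact_force"],s["gripper_width"],np.hypot(*(p[:2]-[.5421,-.1625])))
im=manip.grab_frame("scene");cv2.imwrite("pics/s10.png",cv2.resize(im[95:235,125:295],None,fx=4.5,fy=4.2))
E
```

```text
[0.52424921 0.01155846 0.06932392] [-0.39456064 -1.96811614  0.86257028] 0.19653970620497044 0.17497142238664626
```

View pics/s10.png

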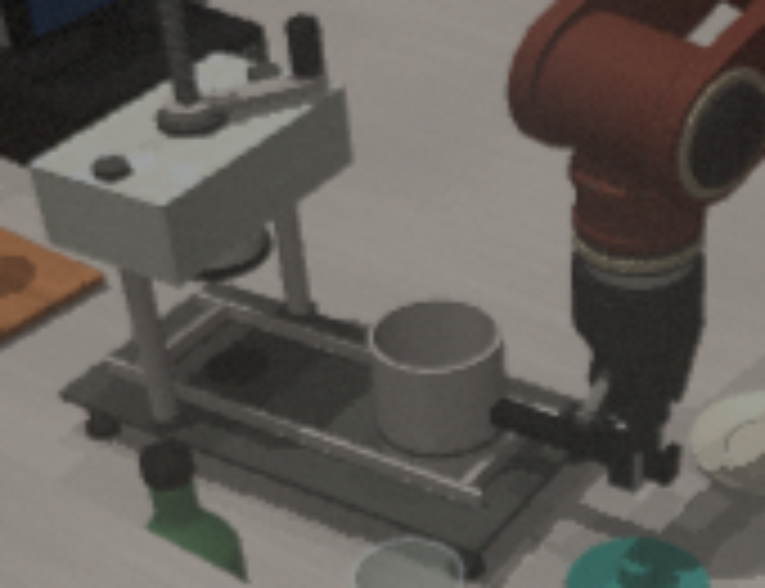

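>>> {"fn": "send_rows", "kwargs": {"steps": [[0.002,0,0,0,0,0],[0.002,0,0,0,0,0],[0.002,0,0,0,0,0],[0,0,0,0,0,0]]}}

```text
time: 23.82
tool_pos: [0.5237, 0.0124, 0.0683]
tool_rot: [0.004, 0.673, 0.74, -0.004]
contact_force: [3.3, -21.3, -6.7]
gripper_width: 0.197
```

>>> {"fn": "send_rows", "kwargs": {"steps": [[-0.002,0,0,0,0,0],[-0.003,0,0,0,0,0],[0,0,0,0,0,0]]}}

```text
time: 24.2
tool_pos: [0.5242, 0.0118, 0.0693]
tool_rot: [0.0, 0.673, 0.739, -0.0]
contact_force: [0.6, -5.8, -0.1]
gripper_width: 0.198
```

>>> {"fn": "send_rows", "kwargs": {"steps": [[0,0,0,0,0,0],[0,0,0,0,0,0],[0,0,0,0,0,0],[0,0,-0.03,0,0,0],[0,0,-0.05,0,0,0],[0,0,-0.05,0,0,0],[0,0,-0.05,0,0,0],[0,0,-0.03,0,0,0]], "grip": 1}}

```text
time: 25.2
tool_pos: [0.5248, 0.0129, 0.2828]
tool_rot: [0.002, 0.673, 0.74, 0.001]
contact_force: [0.9, 0.1, -0.7]
gripper_width: 0.997
```

```bash
python3 - <<'E'
from h import *
s,p,R=tool();print(p,s["contact_force"],s["gripper_width"])
im=manip.grab_frame("top");cv2.imwrite("pics/t11.png",cv2.resize(im[150:290,95:385],None,fx=2.7,fy=2.7,interpolation=cv2.INTER_CUBIC))
im=manip.grab_frame("wrist");cv2.imwrite("pics/w11.png",im)
print("barrel exp",.556-.101*.175,-.306+.995*.175)
E
```

```text
[0.52483156 0.01286487 0.28279202] [ 0.89265217  0.05764921 -0.72413433] 0.9967475975502132
barrel exp 0.538325 -0.131875
```

View pics/t11.png

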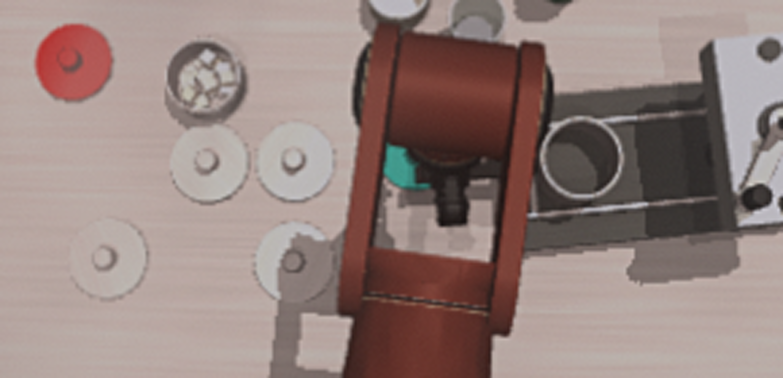

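View pics/w11.png

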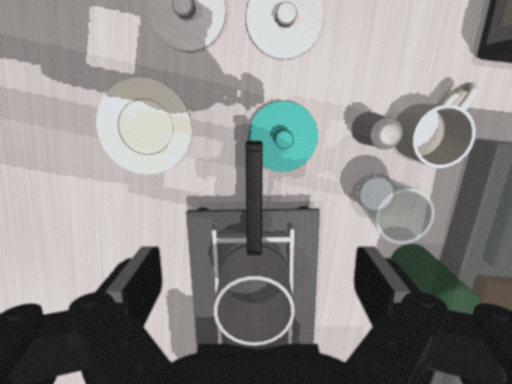

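```bash
python3 - <<'E'
from h import *
f=2.7;T=lambda u,v:((u+.5)/f-.5+95,(v+.5)/f-.5+150)
print("barrel top",onz("top",[T(581.5,158)],.135),"wrist",onz("wrist",[(254.5,311)],.135))
print("edges wrist",onz("wrist",[(214,311),(295,311),(254,278),(254,345)],.135))
print("edges top",onz("top",[T(540,158),T(623,158),T(581,117),T(581,199)],.135))
for n,k,fl in (("A",(206,159),(208.5,163)),("B",(293,158),(295,161)),("D",(104,256),(109,258))): print(n,onz("top",[T(*k)],.036)[0],onz("top",[T(*fl)],.012)[0])
print("B wrist",onz("wrist",[(286.5,8)],.036),"B fl",onz("wrist",[(284,21)],.012))
print("pot",onz("top",[T(205,76)],.06))
E
```

```text
barrel top [[ 0.53826109 -0.13125197  0.135     ]] wrist [[ 0.53715167 -0.13040048  0.135     ]]
edges wrist [[ 0.49504593 -0.13419438  0.135     ]
 [ 0.57936659 -0.12670975  0.135     ]
 [ 0.5330583  -0.09151652  0.135     ]
 [ 0.54059259 -0.17362841  0.135     ]]
edges top [[ 0.53769501 -0.08826924  0.135     ]
 [ 0.53881399 -0.17441173  0.135     ]
 [ 0.58112166 -0.13105635  0.135     ]
 [ 0.49584437 -0.13045391  0.135     ]]
A [0.54364327 0.27362364 0.036     ] [0.54205266 0.27494353 0.012     ]
B [0.5463033  0.17656402 0.036     ] [0.54589368 0.17677505 0.012     ]
D [0.43393892 0.38260406 0.036     ] [0.43273666 0.38315806 0.012     ]
B wrist [[0.54317567 0.17846934 0.036     ]] B fl [[0.54347204 0.17047423 0.012     ]]
pot [[0.63306619 0.27449309 0.06      ]]
```

>>> {"fn": "send_rows", "kwargs": {"steps": [[0.02,0.006,0.02,0,0,0],[0.03,0.0085,0.025,0,0,0],[0.03,0.008,0.025,0,0,0],[0.013,0.004,0.01,0,0,0],[0,0,0,0,0,0]]}}

```text
time: 25.92
tool_pos: [0.5409, 0.108, 0.1976]
tool_rot: [-0.001, 0.673, 0.74, -0.001]
contact_force: [-0.2, -0.6, -0.2]
gripper_width: 1.001
```

```bash
python3 - <<'E'
from h import *
s,p,R=tool();print(p)
im=manip.grab_frame("wrist");cv2.imwrite("pics/w12.png",im)
print(proj("wrist",[[.545,.176,.036],[.545,.176,.012]]))
E
```

```text
[0.54094864 0.10797651 0.19764621]
[[269.21260995 100.66007124]
 [268.38237072 100.36141194]]
```

View pics/w12.png

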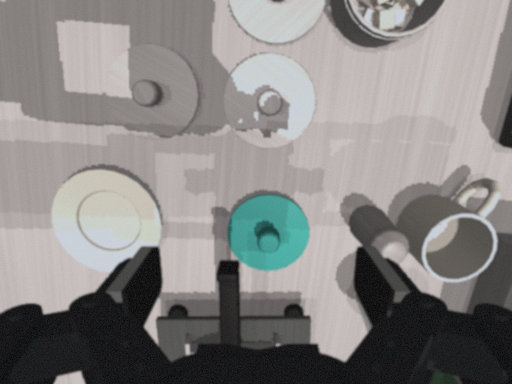

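>>> {"fn": "send_rows", "kwargs": {"steps": [[0.025,0.004,0,0,0,0],[0.03,0.005,0.02,0,0,0],[0.0118,0.0012,0.04,0,0,0],[0,0,0.04,0,0,0],[0,0,0.03,0,0,0],[0,0,0,0,0,0]]}}

```text
time: 26.72
tool_pos: [0.5444, 0.1738, 0.0676]
tool_rot: [-0.001, 0.674, 0.739, -0.002]
contact_force: [-0.8, -0.0, -0.0]
gripper_width: 0.998
```

```bash
python3 - <<'E'
from h import *
s,p,R=tool();print(p)
im=manip.grab_frame("wrist");cv2.imwrite("pics/w13.png",im)
print("d",R.inv().apply(np.array([.545,.1755,.0135])-p))
E
```

```text
[0.54442772 0.17383545 0.06764213]
d [0.00163966 0.00094806 0.05413761]
```

View pics/w13.png

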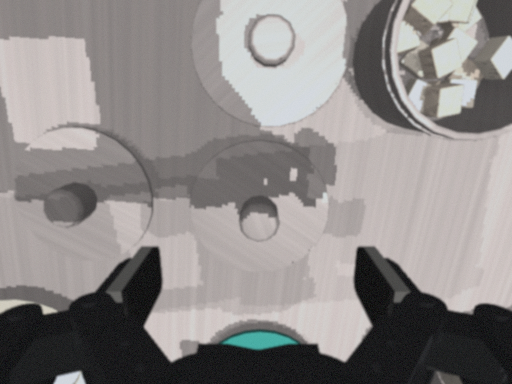

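```bash
python3 - <<'E'
from h import *
print(onz("wrist",[(259.5,224)],.036),onz("wrist",[(259,203)],.012))
E
```

```text
[[0.54646571 0.17499338 0.036     ]] [[0.54581681 0.17984531 0.012     ]]
```

>>> {"fn": "send_rows", "kwargs": {"steps": [[0.0015,0.001,0.02,0,0,0],[0,0,0.02,0,0,0],[0,0,0.01,0,0,0],[0,0,0.004,0,0,0],[0,0,0,0,0,0]]}}

```text
time: 27.4
tool_pos: [0.5465, 0.1767, 0.0151]
tool_rot: [-0.0, 0.673, 0.739, -0.0]
contact_force: [0.8, 0.1, -0.3]
gripper_width: 0.999
```

>>> {"fn": "send_rows", "kwargs": {"steps": [[0,0,0,0,0,0],[0,0,0,0,0,0],[0,0,0,0,0,0],[0,0,0,0,0,0],[0,0,0,0,0,0],[0,0,0,0,0,0]], "grip": 0}}

```text
time: 28.15
tool_pos: [0.5471, 0.1768, 0.0159]
tool_rot: [0.0, 0.673, 0.739, 0.0]
contact_force: [-0.6, -0.5, 3.4]
gripper_width: 0.257
```

>>> {"fn": "send_rows", "kwargs": {"steps": [[0,0,-0.01,0,0,0],[0,0,-0.02,0,0,0],[0,0,-0.04,0,0,0],[0,0,-0.05,0,0,0],[0,0,-0.045,0,0,0],[0,0,-0.03,0,0,0],[0,0,0,0,0,0]]}}

```text
time: 29.02
tool_pos: [0.5484, 0.1771, 0.215]
tool_rot: [0.002, 0.673, 0.739, 0.003]
contact_force: [-0.6, 0.6, -2.3]
gripper_width: 0.254
```

```bash
python3 - <<'E'
from h import *
s,p,R=tool();print(p,s["gripper_width"])
im=manip.grab_frame("wrist");cv2.imwrite("pics/w14.png",im)
# view lid from scene too
print(proj("wrist",[p+[0,0,.0205]]))
im=manip.grab_frame("scene");cv2.imwrite("pics/s14.png",im)
E
```

```text
[0.54842728 0.17706663 0.21497549] 0.2544551034253393
[[262.48815498 277.17412672]]
```

View pics/w14.png

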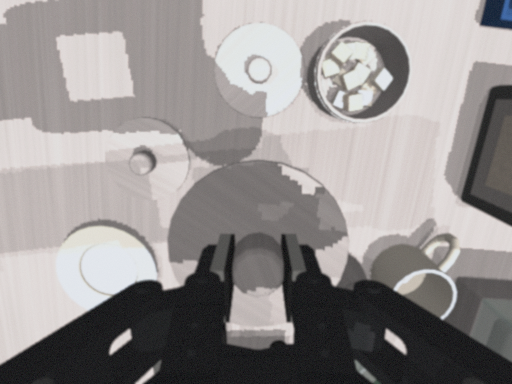

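View pics/s14.png

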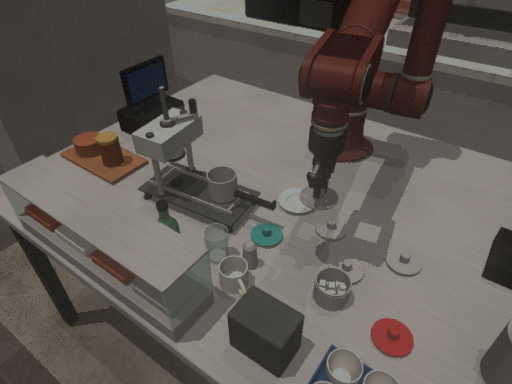

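```bash
python3 - <<'E'
from h import *
s,p,R=tool();a=np.radians(np.arange(0,360,2))
for oy in (-.003,-.0015,0):
    C=[[p[0]+.045*np.cos(t),p[1]+oy+.045*np.sin(t),.211] for t in a]
    q=proj("wrist",C);print(oy,q.min(0).round(1),q.max(0).round(1))
E
```

```text
-0.003 [164.3 166.2] [352.2 336.2]
-0.0015 [164.3 162.9] [352.7 333.8]
0 [164.3 159.5] [353.3 331.4]
```

>>> {"fn": "send_rows", "kwargs": {"steps": [[-0.02,-0.003,0,0,0,0],[-0.04,-0.005,0,0,0,0],[-0.05,-0.006,0,0,0,0],[-0.05,-0.006,0,0,0,0],[-0.05,-0.006,0,0,0,0],[-0.05,-0.006,0,0,0,0],[-0.03,-0.004,0,0,0,0],[-0.0155,-0.0019,0,0,0,0]]}}

```text
time: 30.12
tool_pos: [0.5359, -0.133, 0.2084]
tool_rot: [-0.001, 0.674, 0.739, -0.001]
contact_force: [0.4, -0.0, -1.3]
gripper_width: 0.253
```

>>> {"fn": "send_rows", "kwargs": {"steps": [[0,0,0,0,0,0],[0,0,0,0,0,0]]}}

```text
time: 30.38
tool_pos: [0.5372, -0.1301, 0.2098]
tool_rot: [-0.001, 0.673, 0.74, 0.0]
contact_force: [0.9, 0.1, -1.5]
gripper_width: 0.256
```

```bash
python3 - <<'E'
from h import *
s,p,R=tool();print(p,s["gripper_width"])
print("d",R.inv().apply(np.array([.538,-.1308,.1600])-p))
im=manip.grab_frame("scene");cv2.imwrite("pics/s15.png",cv2.resize(im[60:235,125:345],None,fx=3.6,fy=3.4))
E
```

```text
[ 0.53717934 -0.1301262   0.20978583] 0.25628523282497256
d [-0.00079151  0.00078915  0.0497846 ]
```

View pics/s15.png

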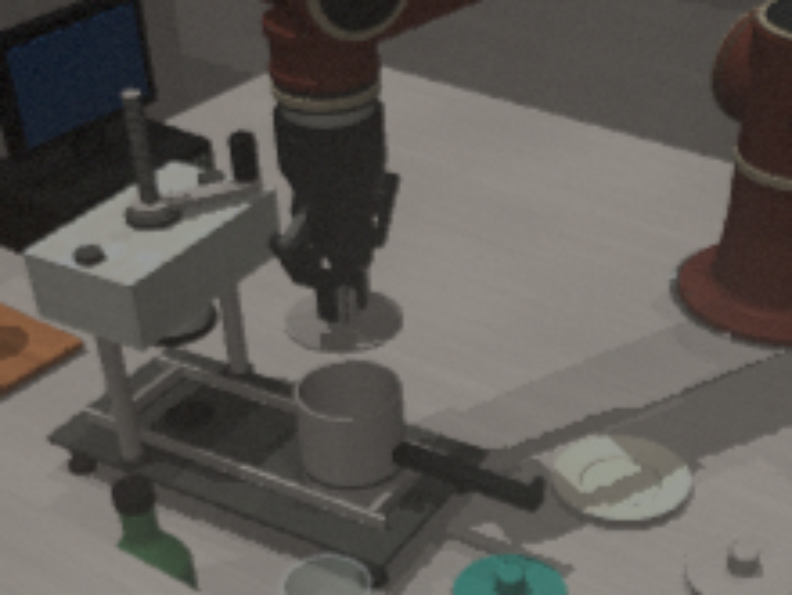

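>>> {"fn": "send_rows", "kwargs": {"steps": [[-0.0005,0.0008,0.015,0,0,0],[0,0,0.02,0,0,0],[0,0,0.015,0,0,0],[0,0,0,0,0,0],[0,0,0,0,0,0]]}}

```text
time: 31.05
tool_pos: [0.5384, -0.1315, 0.1604]
tool_rot: [0.0, 0.673, 0.739, 0.0]
contact_force: [0.4, 0.9, -0.6]
gripper_width: 0.255
```

>>> {"fn": "send_rows", "kwargs": {"steps": [[0,0,0.004,0,0,0],[0,0,0.004,0,0,0],[0,0,0.003,0,0,0],[0,0,0,0,0,0]]}}

```text
time: 31.55
tool_pos: [0.538, -0.1313, 0.1489]
tool_rot: [-0.0, 0.673, 0.739, -0.0]
contact_force: [-0.5, -0.1, -1.0]
gripper_width: 0.252
```

```bash
python3 - <<'E'
from h import *
s,p,R=tool();print(p,s["contact_force"])
im=manip.grab_frame("scene");cv2.imwrite("pics/s16.png",cv2.resize(im[95:235,165:305],None,fx=5,fy=5,interpolation=cv2.INTER_CUBIC)[:600])
im=manip.grab_frame("wrist");cv2.imwrite("pics/w16.png",im)
E
```

```text
[ 0.53800491 -0.13134255  0.14889304] [-0.49200015 -0.13960485 -0.96711875]
```

View pics/s16.png

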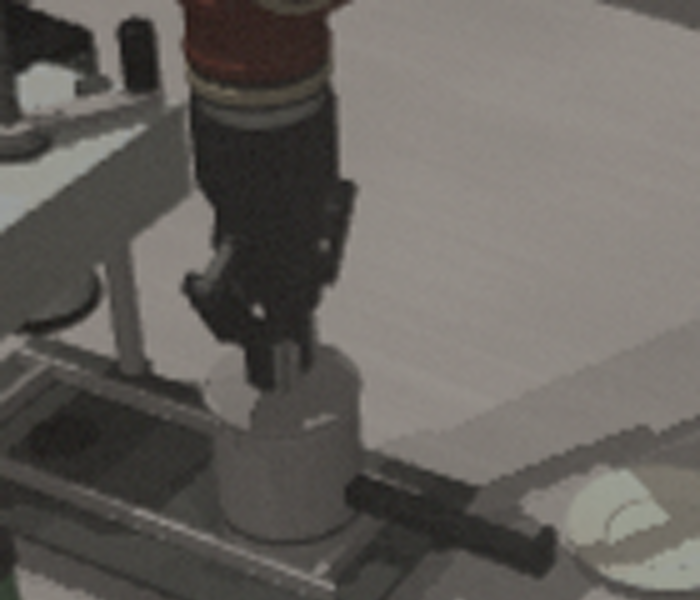

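View pics/w16.png

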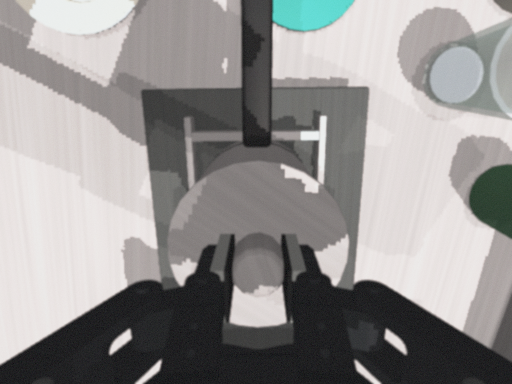

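>>> {"fn": "send_rows", "kwargs": {"steps": [[0,0,0.002,0,0,0],[0,0,0.002,0,0,0],[0,0,0,0,0,0]]}}

```text
time: 32.02
tool_pos: [0.5381, -0.1314, 0.145]
tool_rot: [-0.0, 0.673, 0.739, -0.0]
contact_force: [0.1, 0.7, -1.6]
gripper_width: 0.258
```

>>> {"fn": "send_rows", "kwargs": {"steps": [[0,0,0.001,0,0,0],[0,0,0.001,0,0,0],[0,0,0,0,0,0]]}}

```text
time: 32.4
tool_pos: [0.5382, -0.1314, 0.1432]
tool_rot: [-0.0, 0.673, 0.739, -0.0]
contact_force: [-1.1, -1.0, -0.6]
gripper_width: 0.254
```

Expected seat is at TCP z of about 0.143. I'll take one more small step and then release.

>>> {"fn": "send_rows", "kwargs": {"steps": [[0,0,0.001,0,0,0],[0,0,0,0,0,0]]}}

```text
time: 32.65
tool_pos: [0.5384, -0.1315, 0.1429]
tool_rot: [0.0, 0.673, 0.739, 0.0]
contact_force: [-1.3, -0.1, 3.7]
gripper_width: 0.25
```

>>> {"fn": "send_rows", "kwargs": {"steps": [[0,0,0,0,0,0],[0,0,0,0,0,0],[0,0,0,0,0,0],[0,0,0,0,0,0],[0,0,-0.02,0,0,0],[0,0,-0.04,0,0,0],[0,0,-0.04,0,0,0],[0,0,-0.03,0,0,0]], "grip": 1}}

```text
time: 33.65
tool_pos: [0.5389, -0.1317, 0.2764]
tool_rot: [0.002, 0.673, 0.739, 0.001]
contact_force: [0.9, 0.4, -0.5]
gripper_width: 0.998
```

```bash
python3 - <<'E'
from h import *
s,p,R=tool();print(p,s["contact_force"],s["gripper_width"])
im=manip.grab_frame("wrist");cv2.imwrite("pics/w17.png",im)
im=manip.grab_frame("scene");cv2.imwrite("pics/s17.png",cv2.resize(im[95:235,165:305],None,fx=5,fy=5,interpolation=cv2.INTER_CUBIC)[:600])
E
```

```text
[ 0.53889847 -0.13170679  0.27642598] [ 0.90830158  0.37466437 -0.46962108] 0.9979588536392688
```

View pics/w17.png

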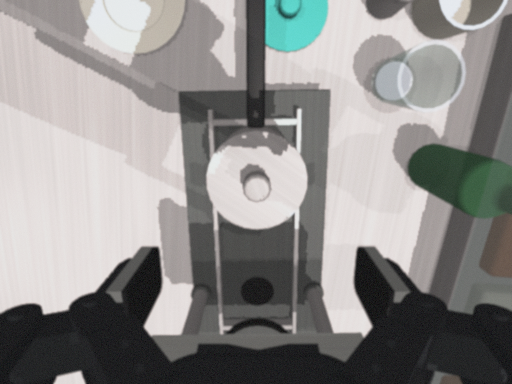

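View pics/s17.png

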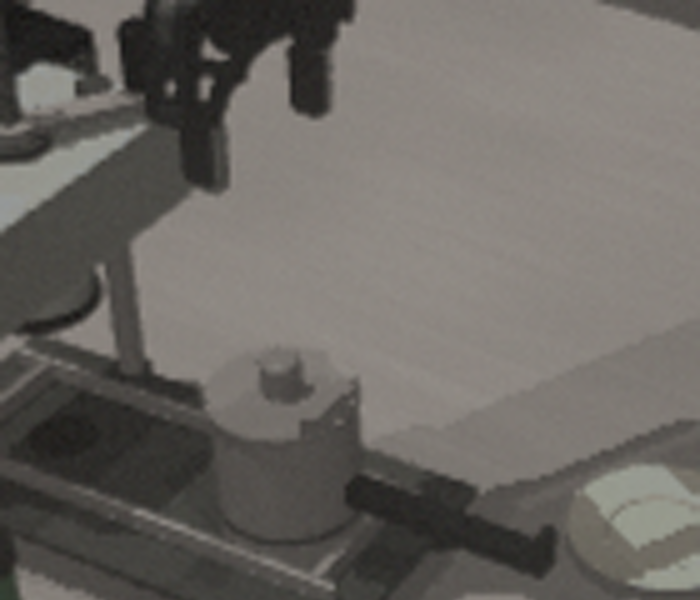

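The barrel's lid sits level on the rim. For the pot I'll use lid C, which has clear space around it.

>>> {"fn": "send_rows", "kwargs": {"steps": [[0.02,-0.008,0,0,0,0],[0.04,-0.012,0,0,0,0],[0.05,-0.015,0.015,0,0,0],[0.05,-0.015,0.02,0,0,0],[0.05,-0.015,0.02,0,0,0],[0.024,-0.009,0.015,0,0,0],[0.01,-0.004,0.006,0,0,0],[0,0,0,0,0,0]]}}

```text
time: 34.75
tool_pos: [0.4369, 0.1045, 0.1954]
tool_rot: [-0.0, 0.673, 0.74, -0.001]
contact_force: [-0.7, 0.3, -0.1]
gripper_width: 1.001
```

```bash
python3 - <<'E'
from h import *
s,p,R=tool();print(p)
im=manip.grab_frame("wrist");cv2.imwrite("pics/w18.png",im)
im=manip.grab_frame("top");cv2.imwrite("pics/t18.png",cv2.resize(im[150:290,95:385],None,fx=2.7,fy=2.7,interpolation=cv2.INTER_CUBIC))
print(proj("wrist",[[.4335,.1745,.036],[.4325,.1745,.012]]))
E
```

```text
[0.43689335 0.10446883 0.19538279]
[[260.24067159  97.2523195 ]
 [258.9880236   97.10230098]]
```

View pics/w18.png

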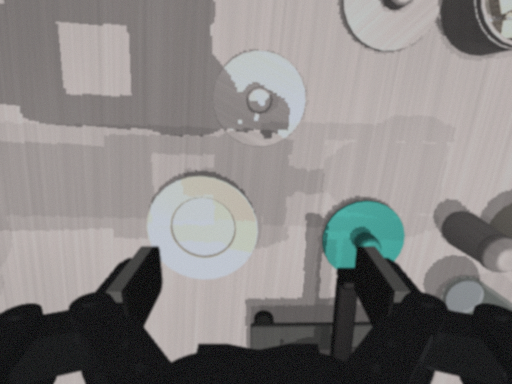

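View pics/t18.png

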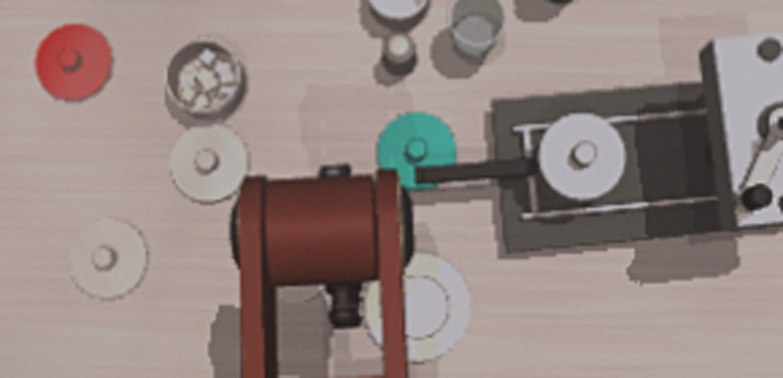

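>>> {"fn": "send_rows", "kwargs": {"steps": [[0.025,0.001,0,0,0,0],[0.03,0.001,0.02,0,0,0],[0.0143,0.0006,0.04,0,0,0],[0,0,0.04,0,0,0],[0,0,0.03,0,0,0],[0,0,0,0,0,0]]}}

```text
time: 35.6
tool_pos: [0.4327, 0.1722, 0.0643]
tool_rot: [-0.001, 0.674, 0.739, -0.002]
contact_force: [0.7, 0.3, 0.8]
gripper_width: 1.001
```

```bash
python3 - <<'E'
from h import *
s,p,R=tool();print(p)
im=manip.grab_frame("wrist");cv2.imwrite("pics/w19.png",im)
print("d",R.inv().apply(np.array([.4332,.1738,.0150])-p),proj("wrist",[[.4332,.1738,.036],[.4332,.1738,.012]]))
E
```

```text
[0.43267169 0.17224239 0.06428783]
d [0.00154265 0.00091804 0.04928258] [[257.11100501 225.46883617]
 [257.19657113 211.24293387]]
```

View pics/w19.png

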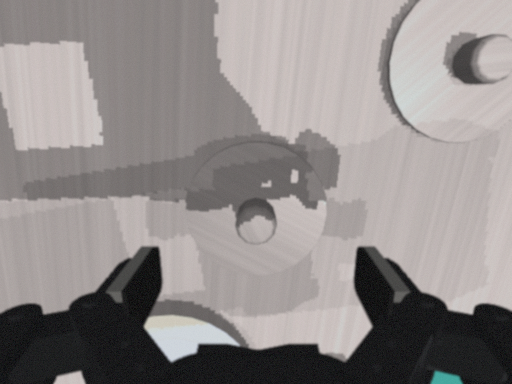

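>>> {"fn": "send_rows", "kwargs": {"steps": [[0.0005,0,0.02,0,0,0],[0,0,0.018,0,0,0],[0,0,0.008,0,0,0],[0,0,0.003,0,0,0],[0,0,0,0,0,0]]}}

```text
time: 36.28
tool_pos: [0.4346, 0.174, 0.0182]
tool_rot: [0.0, 0.673, 0.739, 0.001]
contact_force: [-0.1, -0.1, 0.2]
gripper_width: 1.002
```

>>> {"fn": "send_rows", "kwargs": {"steps": [[0,0,0,0,0,0],[0,0,0,0,0,0],[0,0,0,0,0,0],[0,0,0,0,0,0],[0,0,0,0,0,0],[0,0,0,0,0,0]], "grip": 0}}

```text
time: 37.02
tool_pos: [0.4343, 0.1741, 0.0177]
tool_rot: [0.0, 0.673, 0.739, 0.0]
contact_force: [-0.4, 0.3, 3.2]
gripper_width: 0.254
```

>>> {"fn": "send_rows", "kwargs": {"steps": [[0,0,-0.01,0,0,0],[0,0,-0.02,0,0,0],[0,0,-0.03,0,0,0],[0,0,-0.04,0,0,0],[0,0,-0.03,0,0,0],[0,0,0,0,0,0],[0,0,0,0,0,0]]}}

```text
time: 37.9
tool_pos: [0.4329, 0.1737, 0.1458]
tool_rot: [-0.001, 0.673, 0.739, -0.001]
contact_force: [-0.8, -0.9, -1.5]
gripper_width: 0.251
```

```bash
python3 - <<'E'
from h import *
s,p,R=tool();M=R.as_matrix();print(p,s["gripper_width"],M.round(4))
im=manip.grab_frame("wrist");cv2.imwrite("pics/w20.png",im)
im=manip.grab_frame("top");cv2.imwrite("pics/t20.png",cv2.resize(im[150:290,95:285],None,fx=4,fy=4,interpolation=cv2.INTER_CUBIC))
E
```

```text
[0.43285668 0.17370479 0.1457746 ] 0.25076882321975374 [[-9.340e-02  9.956e-01 -2.200e-03]
 [ 9.956e-01  9.340e-02 -5.000e-04]
 [-3.000e-04 -2.300e-03 -1.000e+00]]
```

View pics/w20.png

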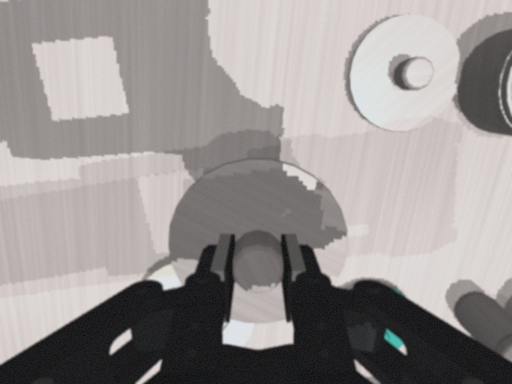

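View pics/t20.png

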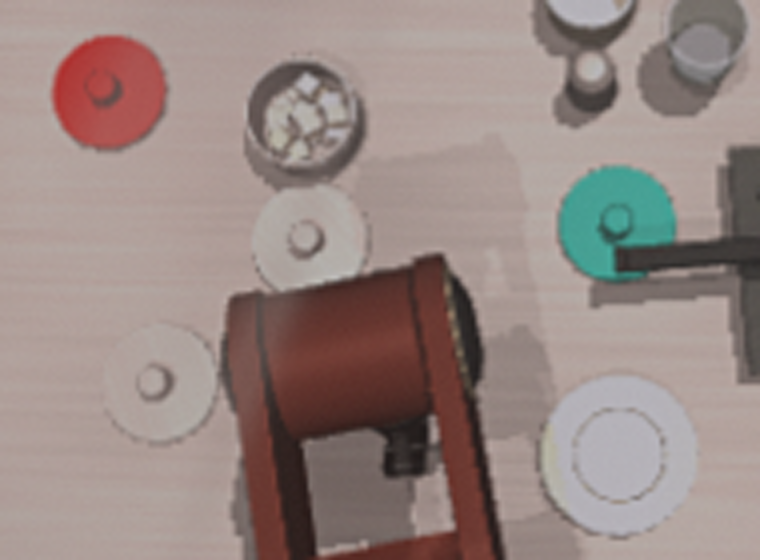

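>>> {"fn": "send_rows", "kwargs": {"steps": [[0,0.02,0,0,0,0],[0.003,0.04,0,0,0,0],[0.003,0.05,0,0,0,0],[0.003,0.05,0,0,0,0],[0.0025,0.035,0,0,0,0],[0,0.014,0,0,0,0],[0,0,0,0,0,0]]}}

```text
time: 38.88
tool_pos: [0.6403, 0.2047, 0.1457]
tool_rot: [-0.001, 0.673, 0.739, -0.001]
contact_force: [0.6, 0.1, -1.8]
gripper_width: 0.253
```

```bash
python3 - <<'E'
from h import *
s,p,R=tool();print(p,s["gripper_width"])
c=manip.get_calibration("wrist");im=manip.grab_frame("wrist");cv2.imwrite("pics/w21.png",cv2.resize(im,None,fx=1.5,fy=1.5))
print(proj("wrist",[[.633,.2745,.06]],c))
a=np.radians(np.arange(0,360,5));q=proj("wrist",np.c_[.633+.042*np.cos(a),.2745+.042*np.sin(a),np.full(len(a),.06)],c);print(q.min(0),q.max(0))
E
```

```text
[0.64025941 0.20467447 0.1457139 ] 0.25285974422842217
[[257.81678287  98.61335934]]
[195.40795759  30.60720762] [320.31642703 160.22728643]
```

View pics/w21.png

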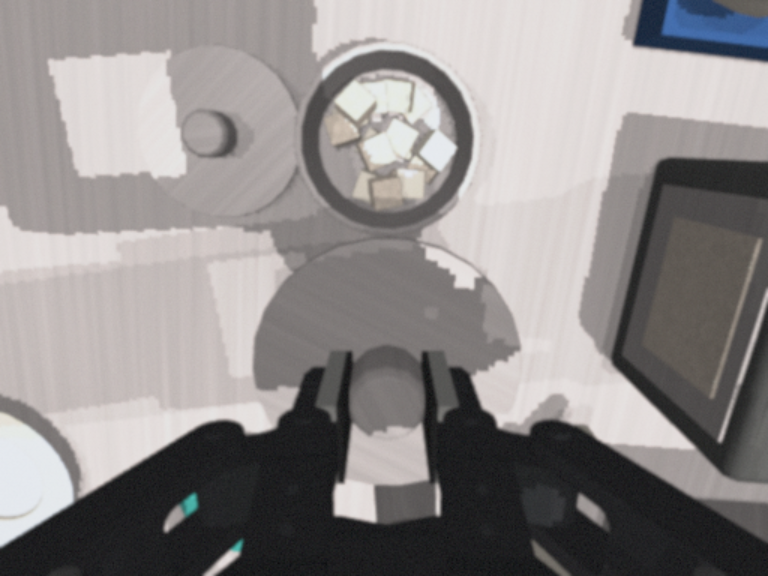

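>>> {"fn": "send_rows", "kwargs": {"steps": [[0.015,0,0,0,0,0],[0.025,-0.0004,0,0,0,0],[0.02,-0.0003,0,0,0,0],[0.0114,0,0.01,0,0,0],[0,0,0.025,0,0,0],[0,0,0.02,0,0,0],[0,0,0,0,0,0],[0,0,0,0,0,0]]}}

```text
time: 39.92
tool_pos: [0.6339, 0.2759, 0.0927]
tool_rot: [0.0, 0.673, 0.739, 0.0]
contact_force: [-0.4, 0.0, -0.4]
gripper_width: 0.249
```

```bash
python3 - <<'E'
from h import *
s,p,R=tool();print(p,s["gripper_width"]);print(R.inv().apply(np.array([.633,.2757,.0697])-p))
c=manip.get_calibration("wrist");im=manip.grab_frame("wrist");cv2.imwrite("pics/w22.png",im)
im=manip.grab_frame("scene");cv2.imwrite("pics/s22.png",cv2.resize(im[205:325,265:415],None,fx=5,fy=5,interpolation=cv2.INTER_CUBIC))
E
```

```text
[0.6338881  0.27591624 0.09273439] 0.24878387493890136
[-0.00013462 -0.00091929  0.02303379]
```

View pics/s22.png

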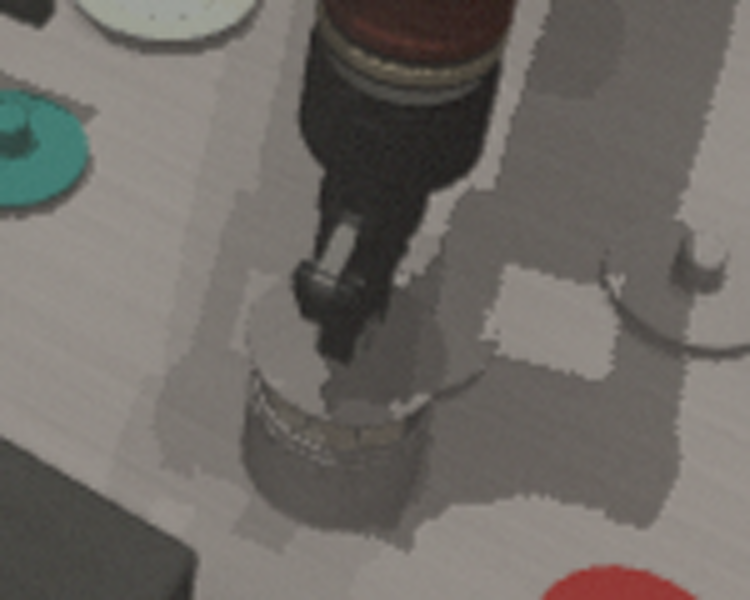

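View pics/w22.png

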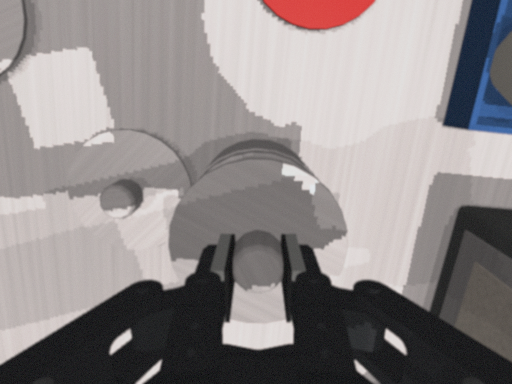

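Aligned over the pot. I'll lower it gently.

>>> {"fn": "send_rows", "kwargs": {"steps": [[0,-0.0008,0.006,0,0,0],[0,0,0.006,0,0,0],[0,0,0.003,0,0,0],[0,0,0.002,0,0,0],[0,0,0,0,0,0]]}}

```text
time: 40.65
tool_pos: [0.6326, 0.2758, 0.075]
tool_rot: [-0.0, 0.673, 0.739, -0.0]
contact_force: [0.2, 1.2, -1.0]
gripper_width: 0.247
```

>>> {"fn": "send_rows", "kwargs": {"steps": [[0,0,0.002,0,0,0],[0,0,0.001,0,0,0],[0,0,0.001,0,0,0],[0,0,0,0,0,0]]}}

```text
time: 41.15
tool_pos: [0.6326, 0.2758, 0.0712]
tool_rot: [-0.0, 0.673, 0.739, -0.0]
contact_force: [0.2, 0.3, -0.8]
gripper_width: 0.254
```

>>> {"fn": "send_rows", "kwargs": {"steps": [[0,0,0.001,0,0,0],[0,0,0.001,0,0,0],[0,0,0,0,0,0]]}}

```text
time: 41.52
tool_pos: [0.6328, 0.2759, 0.0698]
tool_rot: [0.0, 0.673, 0.739, 0.0]
contact_force: [-1.5, -0.5, 1.7]
gripper_width: 0.251
```

Contact came at the expected height, so I'll release, retreat and check.

>>> {"fn": "send_rows", "kwargs": {"steps": [[0,0,0,0,0,0],[0,0,0,0,0,0],[0,0,0,0,0,0],[0,0,0,0,0,0],[0,0,-0.02,0,0,0],[0,0,-0.04,0,0,0],[0,0,-0.05,0,0,0],[0,0,-0.05,0,0,0]], "grip": 1}}

```text
time: 42.52
tool_pos: [0.6328, 0.2759, 0.2326]
tool_rot: [0.0, 0.673, 0.739, 0.001]
contact_force: [1.1, 0.5, 0.2]
gripper_width: 1.002
```

>>> {"fn": "send_rows", "kwargs": {"steps": [[-0.02,-0.02,-0.02,0,0,0],[-0.03,-0.04,0,0,0,0],[-0.03,-0.06,0,0,0,0],[-0.03,-0.06,0,0,0,0],[-0.01,-0.02,0,0,0,0],[0,0,0,0,0,0]]}}

```text
time: 43.28
tool_pos: [0.4522, 0.1421, 0.2512]
tool_rot: [0.001, 0.674, 0.739, 0.001]
contact_force: [0.2, 0.0, 0.1]
gripper_width: 0.998
```

```bash
python3 - <<'E'
from h import *
s,p,R=tool();print(p,s["gripper_width"],s["contact_force"])
im=manip.grab_frame("top");cv2.imwrite("pics/t23.png",cv2.resize(im[140:290,95:425],None,fx=2.4,fy=2.4,interpolation=cv2.INTER_CUBIC))
im=manip.grab_frame("scene");cv2.imwrite("pics/s23.png",cv2.resize(im[95:325,125:415],None,fx=2.6,fy=2.6,interpolation=cv2.INTER_CUBIC))
E
```

```text
[0.45217973 0.14213981 0.25116043] 0.9981436512376223 [0.1628183  0.02948894 0.06295552]
```

View pics/t23.png

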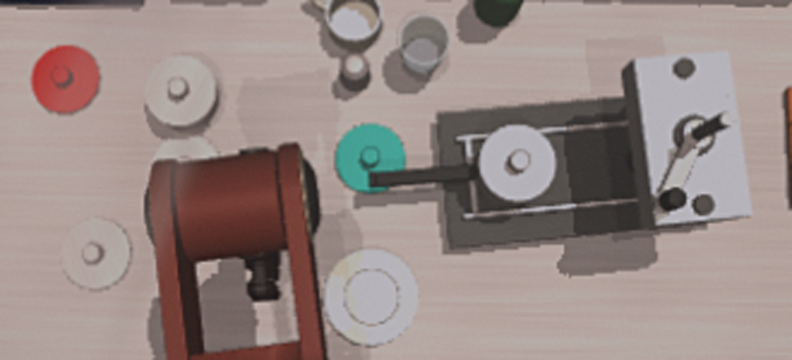

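View pics/s23.png

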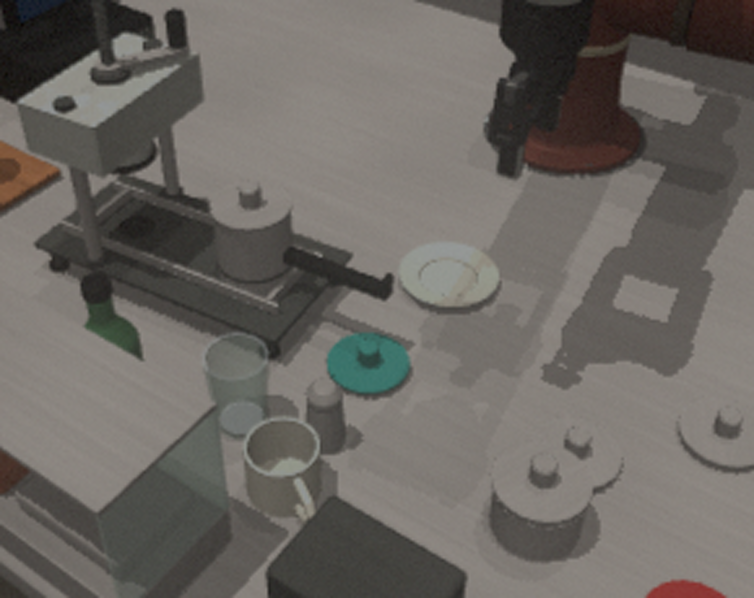

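```bash
python3 - <<'E'
from h import *
f=2.4;T=lambda u,v:((u+.5)/f-.5+95,(v+.5)/f-.5+140)
print("barrel lid fl",onz("top",[T(517,163)],.139),"knob",onz("top",[T(520,160)],.163))
print("pot lid fl",onz("top",[T(181,92)],.064),"knob",onz("top",[T(178,87.5)],.088))
f=2.6;S=lambda u,v:((u+.5)/f-.5+125,(v+.5)/f-.5+95)
print("scene knobs",onz("scene",[S(250,187)],.163),onz("scene",[S(545,461)],.088))
E
```

```text
barrel lid fl [[ 0.53937357 -0.13090633  0.139     ]] knob [[ 0.53975919 -0.13104412  0.163     ]]
pot lid fl [[0.63163894 0.27517537 0.064     ]] knob [[0.63253005 0.27462223 0.088     ]]
scene knobs [[ 0.53964207 -0.12988638  0.163     ]] [[0.63131464 0.2749114  0.088     ]]
```

```bash
python3 -c "
from plant import manip
print(manip.job_done(), manip.state()['time'])"
```

```text
the job is handed in; nothing more can be done
the job is handed in; nothing more can be done
```

The churro station is closed down and the job is handed in; it gives no verdict. The arm's clock stood at about 43 s just before, of the 210 s allowed.

- **Plunger:** I wound the crank about 4.2 turns counter-clockwise. The drag along the knob's circle fell from about 5 N to about 1.5 N. From the spindle tip in the scene picture the seal is about 145 mm up, between the 137 mm release and the 157 mm top stop.
- **Barrel:** I pulled it forward by the handle until the force rose to 21 N at the front stop, after about 175 mm of travel. Then I eased off and let go.
- **Lids:** One lid is on the barrel and one on the only sugar pot present. Each was lowered until light contact at the expected seat height, under 5 N, and released.
- **Final checks:** In the top and scene pictures each lid lies within about 2 mm of its vessel's measured centre. Knob and flange centres agree, so both lids look level. The bystanders looked unmoved and the gripper is clear. The two spare lids stayed on the counter.
- **Disagreement:** The wrist and top cameras differed by about 2 mm on the pot's position. I aimed midway, and the lid went in without catching.

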